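# Load a rock core and run it under the scanner

### The arm

A 6-joint arm with a two-finger parallel gripper is mounted at the origin on the work surface. World frame = base frame: x ahead of the robot, y to its left, z up, the work surface at z = 0. Lengths are in mm, angles in rad, forces in N, time in s.
With the tool pointing down it reaches from about 350 to 875 mm from the base axis. Payload 4.2 kg.
Tool frame: the origin (TCP) lies between the finger pads; the fingertips stand 11 mm ahead of it and the grasp point (between the pads) lies 8 mm behind it; z points along the fingers, y is the direction in which the jaws open and shut (so a half turn about z gives the same grasp; the last joint's range is limited). The gripper opens to 85 mm and grips with 20 to 120 N. Pads are 22 mm wide; open, the fingers measure 114 mm over their backs; the gripper's body (76 mm by 85 mm) begins 54 mm behind the grasp point. The pads swing forward as they close: fully open they stand 13 mm farther back than shut.
Start: joints at [1.493, 0.385, 0.008, 0, -1.194, -0.259], TCP at [206.51, 589.875, 242.312] pointing down, gripper open.
Joint ranges: [-3.14, 3.14], [-1.21, 2.06], [-1.07, 1.41], [-3.16, 2.05], [-2.99, -0.16], [-3.1, 3.1]. Speed limits (rad/s): [2.79, 2.79, 3.14, 3.14, 3.14, 3.14].

### API

Orientations are given as a unit quaternion [x, y, z, w].
In Python, from bench import * gives the robot as it stands.
- The arm moves only by the tool servo_tool, never from a script. Its argument "rows" is a list of rows, each a list of 7 numbers: the opening, from 0 (shut) to 1 (fully open), then the shift along the tool's x, y, z in cm, then the turn, a rotation vector about the tool's x, y, z in degrees. A call has 1 to 12 rows; each row shifts and turns the commanded pose from where the row before left it, along the tool's axes as they then stand; what a row does not reach is not made up. A row lasts 1/10 s, in which the tool goes at most 50 mm and 8.59 degrees, less where a joint would pass 70% of its speed; a pose out of reach is approached as far as the arm can. A call is refused whole if a number of a shift passes 5 or a number of a turn 8.59, either way. A call with a gripper value outside its range is refused whole. The fingers move at their own pace and stop on an object; the grip force is fixed at half the most. Time passes only in rows, so rows that do not move let the fingers close. It gives the time, the measured TCP pose, the force and the opening at its end, in the units of the state.
- read_state(): the state, without advancing time (a new reading comes with each control period).
- get_image(name): name is "side" or "top" or "wrist"; returns a dict with "image" (420x560x3 uint8, red, green, blue), "mtx" (3x3 intrinsics, pixels), "extrinsics" (4x4, takes a point from camera to world coordinates). Camera axes: x right, y up, looking along -z (the intrinsics and any distortion apply to the point x, -y, -z); pixel columns grow to the right and rows downward; lengths in mm; the calibration is good to about 2 mm. A picture is of the moment at which its call begins. There is no depth.
- job_done(): hands the job in, once; it reports no verdict.
The state is a dict: "clock": time; "joints": joint angles; "joint_vel": joint speeds; "joint_efforts": joint torques, N m; "position": TCP position; "ee_rot": TCP orientation; "contact_force": force on the tool from outside, world axes, zero at the start; "wrist_torque": the same for the moment, N m; "gripper_width": finger opening in mm.
Only numpy, scipy, OpenCV 4.12 (cv2) and the standard library are available. Lean on these libraries where they do the work, as an engineer would, in place of code of your own. Each camera call takes 0.05 s, during which the arm holds its last target. There are 200 camera calls.

### The job

The amber jar is standing in the way on the scanner track: first stand it upright in the empty wooden tray, then lay the rock core in the V saddle of the carriage, roughly centred. Slide the carriage smoothly by its upright plate handle, under the scanner head, fully home against the stop, let go, and finally throw the black-ball locking lever all the way over to its far side. Do not tip the jar over or bump the scanner head, and leave the hammer, the white card box and the steel dish where they are.

Things in the scene. Friction and masses are not known exactly. Their poses are not given: they have to be found in the camera images.
- track: fixed grey base plate 130 x 560 x 12 mm with two low steel guide strips (88 mm apart, tops at 22 mm height). Origin: centre of its underside. y runs along the track towards the stop, x away from the robot. Stop: dark steel block across the track, its face at y = +162 mm. An aluminium column (50 x 50, 200 mm tall) at x = +30, y = +225 mm carries the scanner head
- head: white scanner head, a fixed box over the stop end; origin and axes are the track's. It fills x -80 to +60, y +65 to +175 mm, heights 105 to 150 mm, open below. It overhangs the carriage at the stop, so the handle cannot be held there from straight above: tilt the tool some 30 to 35 degrees, gripper leaning back to the robot
- carriage (a joint): position of the carriage along the track's y axis, m: 0 at the start end, 0.32 hard against the stop; stiff slide (about 3 N), stays where it is left. The carriage is an aluminium plate 130 mm (across the track) x 84 mm (along it), its top 34 mm above the bench, with a black V saddle 90 mm long on it, lying across the track
- saddle (a point): on the carriage, where the centre of the core lies when it rests centred in the saddle: 62 mm above the bench. x axis: along the V groove (across the track). The saddle's sides slope 30 degrees; their top edges stand 47 mm above the bench, 32 mm apart
- handle (a point): point on the top edge (75 mm high) of the carriage's handle, an upright steel plate 12 mm thick along the track (track y), on the robot's side. From this point the plate reaches 30 mm away from the robot and 10 mm towards it (track x), and down to 26 mm height. Hold it 5 to 20 mm below the point
- lever (a joint): angle of the locking lever, rad: 0 leaning towards the robot, 1.0 thrown fully over to the far side (track +x); stays where it is left
- lever_tip (a point): centre of the lever's black ball (26 mm diameter) at the end of an 80 mm steel rod, which hinges about the track's y axis at 28 mm above the bench at track x = -90, y = +245 mm. The ball swings from 38 mm before to 38 mm beyond the hinge, at 98 mm height at both ends, 108 mm in the middle
- rest: fixed wooden rest, base 130 x 70 x 10 mm, with a V groove along its x axis in which the core lies at the start. Origin: centre of its underside
- core: grey rock core, a cylinder 42 mm in diameter and 100 mm long, about 0.36 kg. x axis: along the cylinder; origin on its surface, at the underside at the start
- core_center (a point): centre of the rock core
- tray: fixed empty wooden tray, 120 x 120 mm outside, 30 mm high, walls and floor about 6 mm. Origin: centre of its underside
- jar: amber glass jar with black screw cap, 54 mm in diameter up to 62 mm height, cap 51 mm wide, 85 mm tall, about 0.2 kg, standing on the track's base plate. Origin: centre of its underside, z up its axis
- card_box: bystander: open white card box 100 x 75 x 30 mm. Origin: centre of its underside
- dish: bystander: round steel dish, 100 mm wide, 40 mm tall. Origin: centre of its underside
- hammer: bystander: hammer, 220 mm long, wooden handle, lying down. Origin: its middle, at the underside
Not all that is in view belongs to the job. Leave any green look-alike of the jar alone. Leave any blue look-alike of the core alone.

How it is judged:
By the outcome, as a careful person would: the job done as asked, in the order asked, and still so for the second after the job is handed in, with the robot touching nothing.
It also fails if it takes over 72 s, if anything falls off the work surface, if the arm or the gripper's body presses on something with over 40 N, if the wrist force passes 120 N, or if a joint passes its speed limit or range.

## Working session

There is one attempt and no reset: what is moved stays moved. The work goes in short steps, Python scripts to look and compute and a tool call to move; the robot and the scene stay as the last step left them, time stands still between calls to the robot, and variables do not carry over. Pictures are saved under pics/ and viewed, about 8 in all and at most 12, crops included, and the job is handed in when it is done.

Besides the shell and the picture viewer there is one more tool, called after "Call:" as a command line: name --pt "numbers of a row" for each row, then --argument value for the rest. servo_tool: Moves the arm, as the interface text tells. Its arguments: {"type":"object","properties":{"rows":{"type":"array","items":{"type":"array","items":{"type":"number"}}}},"required":["rows"]}

```bash
mkdir -p pics
cat > h.py <<'E'
from bench import *
import numpy as np, cv2
from scipy.spatial.transform import Rotation as R
def snap(name,fn,crop=None,scale=1):
    d=get_image(name); im=d["image"][:,:,::-1]
    np.savez("pics/"+fn+".npz",m=d["mtx"],e=d["extrinsics"],im=im)
    if crop: x0,y0,x1,y1=crop; im=im[y0:y1,x0:x1]
    im=cv2.resize(im,None,fx=scale,fy=scale,interpolation=cv2.INTER_CUBIC)
    cv2.imwrite("pics/"+fn+".png",im); return d
def ray(fn,u,v,z):
    d=np.load("pics/"+fn+".npz"); p=np.linalg.solve(d["m"],[u,v,1]); E=d["e"]
    r=E[:3,:3]@(p*[1,-1,-1]); o=E[:3,3]; return o+r*(z-o[2])/r[2]
def proj(fn,P):
    d=np.load("pics/"+fn+".npz"); E=d["e"]
    c=(np.atleast_2d(P)-E[:3,3])@E[:3,:3]; c=c*[1,-1,-1]; q=c@d["m"].T; return q[:,:2]/q[:,2:]
E
python3 - <<'E'
from h import *
for n in("top","side"):
    d=snap(n,n+"0",None,1.4); print(d.keys(), d["mtx"],d["extrinsics"].round(2))
print(read_state())
E
```

```text
dict_keys(['image', 'mtx', 'extrinsics']) [[387.34786511   0.         279.86798354]
 [  0.         387.34786511 214.39554887]
 [  0.           0.           1.        ]] [[ 2.00000e-02  1.00000e+00 -6.00000e-02  5.12110e+02]
 [-1.00000e+00  2.00000e-02 -2.00000e-02 -2.44300e+01]
 [-2.00000e-02  6.00000e-02  1.00000e+00  1.33666e+03]
 [ 0.00000e+00  0.00000e+00  0.00000e+00  1.00000e+00]]
dict_keys(['image', 'mtx', 'extrinsics']) [[474.52813221   0.         286.82365764]
 [  0.         474.52813221 204.54616313]
 [  0.           0.           1.        ]] [[ 9.50000e-01  2.30000e-01 -2.20000e-01  3.23240e+02]
 [-3.20000e-01  7.20000e-01 -6.20000e-01 -7.81020e+02]
 [ 2.00000e-02  6.60000e-01  7.50000e-01  1.00895e+03]
 [ 0.00000e+00  0.00000e+00  0.00000e+00  1.00000e+00]]
{'clock': 0.1, 'joints': array([ 1.49258127e+00,  3.85507353e-01,  6.77973882e-03, -4.13564032e-04,
       -1.19400690e+00, -2.58608541e-01]), 'joint_vel': array([ 8.33911151e-04, -2.20317557e-03,  1.50834763e-03,  1.83959012e-03,
        9.95188031e-06, -5.73412018e-04]), 'joint_efforts': array([ 2.64354128e-05, -3.93316483e+01,  1.88931334e+01,  4.19797227e+00,
       -2.57472093e-03,  6.18783190e-06]), 'position': array([206.37560185, 589.42513104, 241.32416556]), 'ee_rot': array([ 9.85838952e-01, -1.67691936e-01, -1.04130544e-04,  9.82468191e-04]), 'contact_force': array([-0.24677257, -0.74407055,  0.90513164]), 'wrist_torque': array([ 0.0243646 , -0.00368444,  0.03053776]), 'gripper_width': 85.40513209271116}
```

View pics/top0.png

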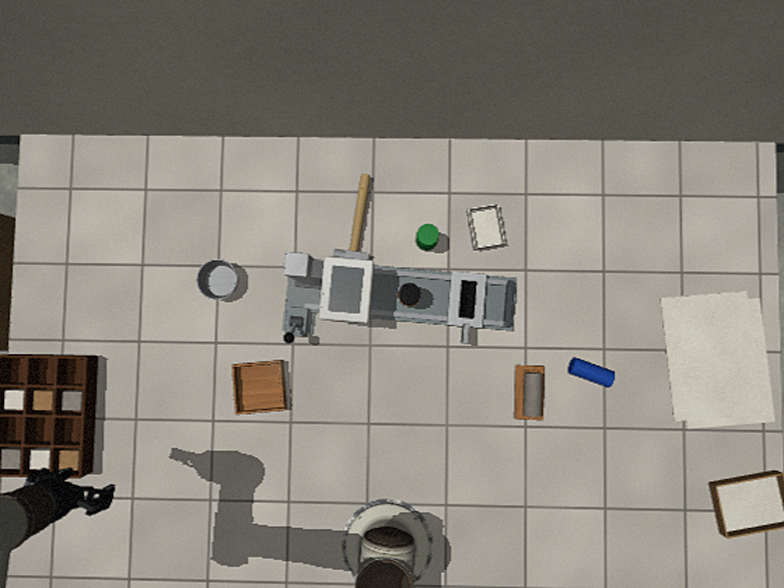

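View pics/side0.png

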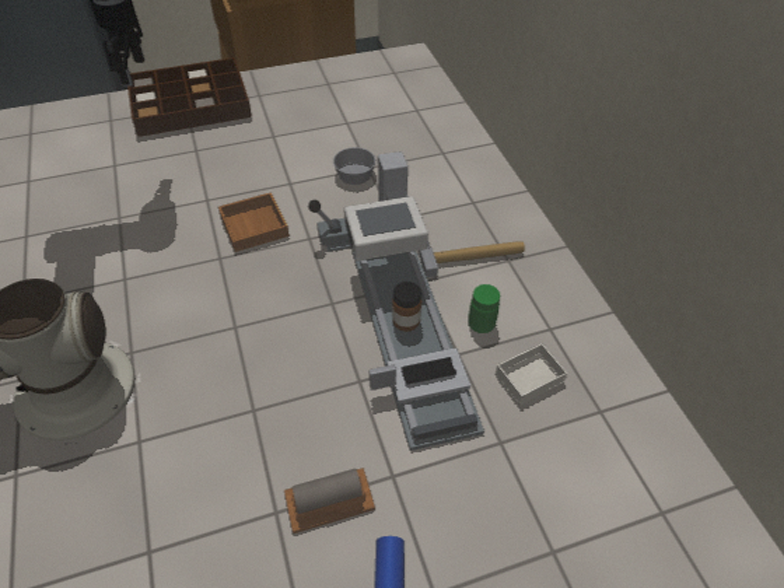

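The top picture (1.4x) shows:
- **Jar candidates:** the black-capped jar on the track at (409,294), and a green look-alike at (428,236).
- **Core candidates:** a grey core on the rest at (533,394), and a blue look-alike at (591,372).
- **Tray candidates:** an empty tray at (260,387), and a divided box at the left edge. The shallow boxes at right are not trays.

I choose the amber jar at (409,294), the grey core at (533,394) and the tray at (260,387). I'll check these in a close crop.

Run:
```python
from h import *
im=np.load("pics/top0.npz")["im"][165:315,160:400]
cv2.imwrite("pics/c1.png",cv2.resize(im,None,fx=3.3,fy=3.3,interpolation=cv2.INTER_CUBIC))
```

```text
(no output)
```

View pics/c1.png

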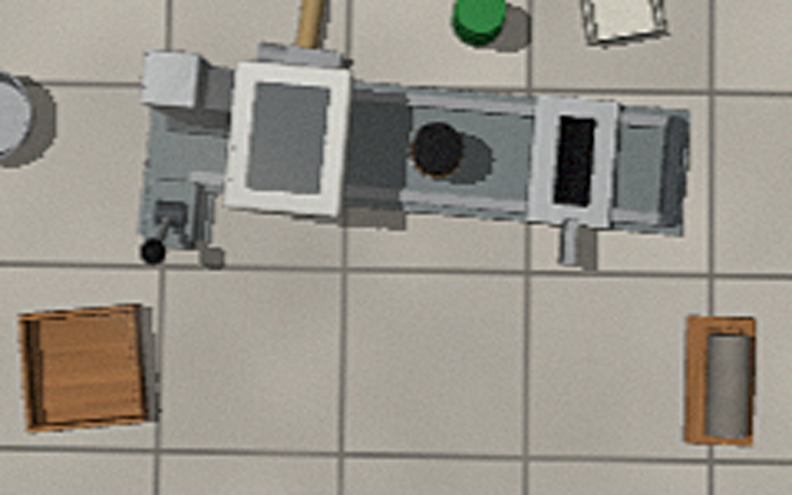

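Run:
```python
from h import *
def r(u,v,z): return ray("top0",160+u/3.3,165+v/3.3,z)
print("jar",r(437,149,97))
for n,z,ps in [("plate",34,[(537,96),(620,101),(611,228),(528,222)]),("saddle",47,[(560,116),(596,117),(592,207),(556,205)]),("head",150,[(237,61),(351,69),(340,216),(225,206)]),("handle",75,[(562,223),(580,224),(576,264),(558,264)]),("col",200,[(143,53),(203,58),(196,107),(141,103)]),("tray",30,[(20,314),(137,304),(149,418),(30,431)]),("rest",10,[(686,316),(755,318),(753,445),(684,443)]),("core",45,[(707,334),(749,335),(746,438),(706,437)])]:
    P=np.array([r(u,v,z)[:2] for u,v in ps]); print(n,P.round(0).tolist(),"c",P.mean(0).round(1))
print("ball",r(153,250,98),"end",r(690,110,12),r(683,235,12))
```

```text
jar [596.04792049 -44.18583992  97.        ]
plate [[656.0, -147.0], [652.0, -231.0], [523.0, -223.0], [527.0, -139.0]] c [ 589.7 -184.9]
saddle [[635.0, -169.0], [634.0, -205.0], [543.0, -202.0], [545.0, -166.0]] c [ 589.4 -185.3]
head [[672.0, 145.0], [666.0, 38.0], [529.0, 46.0], [536.0, 153.0]] c [600.7  95.4]
handle [[527.0, -169.0], [526.0, -186.0], [487.0, -183.0], [486.0, -165.0]] c [ 506.3 -175.7]
col [[671.0, 223.0], [667.0, 168.0], [623.0, 174.0], [626.0, 223.0]] c [647. 197.]
tray [[425.0, 378.0], [437.0, 258.0], [322.0, 243.0], [307.0, 364.0]] c [372.7 310.8]
rest [[434.0, -304.0], [433.0, -375.0], [304.0, -373.0], [304.0, -303.0]] c [ 368.8 -338.8]
core [[418.0, -318.0], [418.0, -360.0], [316.0, -357.0], [316.0, -317.0]] c [ 367.2 -338. ]
ball [493.39640775 229.61096242  98.        ] end [ 646.54278833 -307.10480477   12.        ] [ 517.01111075 -300.45351928   12.        ]
```

The crop confirms my picks: amber-rimmed black cap at (437,149), grey core on its rest at (727,386), empty tray centred near (84,368). The carriage plate is centred at (574,162), and the handle at (569,245).

First I'll square up the tool and move over the jar.

Call:
servo_tool --pt "1 0 0 0 0 0 -8" --pt "1 0 0 0 0 0 -8" --pt "1 0 0 0 0 0 -3.3" --pt "1 2.4 3.9 0 0 0 0" --pt "1 2.4 3.9 0 0 0 0" --pt "1 2.4 3.9 0 0 0 0" --pt "1 2.4 3.9 0 0 0 0" --pt "1 2.4 3.9 0 0 0 0" --pt "1 2.4 3.9 0 0 0 0" --pt "1 2.4 3.9 0 0 0 0" --pt "1 2.4 3.9 0 0 0 0" --pt "1 2.4 3.9 0 0 0 0"

```text
clock: 1.3
position: [422.9, 237.0, 242.2]
ee_rot: [1.0, 0.0, -0.0, 0.0]
contact_force: [0.0, 0.4, -0.3]
gripper_width: 85.0
```

Call:
servo_tool --pt "1 2.1 3.5 0 0 0 0" --pt "1 2.1 3.5 0 0 0 0" --pt "1 2.1 3.5 0 0 0 0" --pt "1 2.1 3.5 0 0 0 0" --pt "1 2.1 3.5 0 0 0 0" --pt "1 2.1 3.5 0 0 0 0" --pt "1 2.1 3.5 0 0 0 0" --pt "1 2.1 3.5 0 0 0 0" --pt "1 0 0 0 0 0 0" --pt "1 0 0 0 0 0 0"

```text
clock: 2.3
position: [590.3, -42.0, 241.2]
ee_rot: [1.0, -0.001, -0.001, -0.0]
contact_force: [-0.6, -0.7, -0.0]
gripper_width: 85.6
```

Run:
```python
from h import *
print(read_state()["position"]); snap("wrist","w1",None,1.4)
```

```text
[590.32280867 -41.99908168 241.23734885]
```

View pics/w1.png

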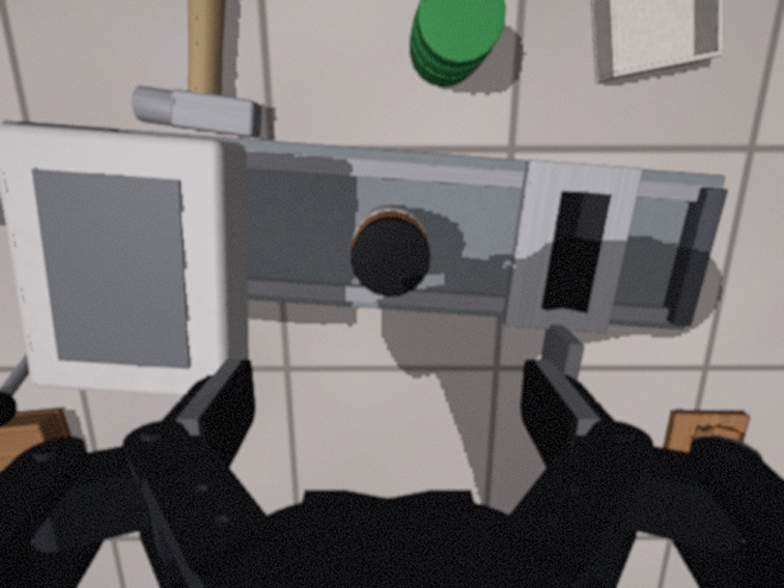

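The wrist view shows the cap at (390,256), the carriage plate corners at (530,160), (641,167), (606,331) and (505,324), and the handle at (562,345) beside the right finger.

Run:
```python
from h import *
r=lambda u,v,z: ray("w1",u/1.4,v/1.4,z).round(1)
print("jar",r(390,256,97)); 
for p in[(530,160),(641,167),(606,331),(505,324)]: print(r(*p,34))
print("sad",[r(*p,47) for p in [(562,190),(610,195),(584,313),(543,309)]])
print("handle far end top",r(551,326,75),r(582,346,75)); print("head",r(245,145,150),r(218,388,150))
```

```text
jar [602.6 -42.9  97. ]
[ 660.9 -145.3   34. ]
[ 655.9 -226.9   34. ]
[ 527.8 -218.2   34. ]
[ 533.9 -136.    34. ]
sad [array([ 640.2, -165.9,   47. ]), array([ 636.7, -200.6,   47. ]), array([ 547.6, -192.5,   47. ]), array([ 550.9, -160.7,   47. ])]
handle far end top [ 547.5 -157.3   75. ] [ 532.2 -181.1   75. ]
head [667.3  26.4 150. ] [539.3  52.4 150. ]
```

Call:
servo_tool --pt "1 1.0 0.1 2.0 0 0 0" --pt "1 0 0 3 0 0 0" --pt "1 0 0 3 0 0 0" --pt "1 0 0 3 0 0 0" --pt "1 0 0 3 0 0 0" --pt "1 0 0 3 0 0 0" --pt "1 0 0 1.8 0 0 0" --pt "1 0 0 0 0 0 0" --pt "0 0 0 0 0 0 0" --pt "0 0 0 0 0 0 0" --pt "0 0 0 0 0 0 0" --pt "0 0 0 0 0 0 0"

```text
clock: 3.55
position: [602.1, -41.7, 56.7]
ee_rot: [1.0, 0.0, 0.002, -0.0]
contact_force: [-1.8, 0.4, 7.3]
gripper_width: 52.3
```

Call:
servo_tool --pt "0 0 0 0 0 0 0" --pt "0 0 0 0 0 0 0" --pt "0 0 0 -0.5 0 0 0" --pt "0 0 0 -1 0 0 0"

```text
clock: 3.95
position: [599.4, -42.2, 68.9]
ee_rot: [1.0, -0.0, -0.001, -0.0]
contact_force: [-0.4, -0.1, -2.9]
gripper_width: 52.2
```

Call:
servo_tool --pt "0 0 0 -2 0 0 0" --pt "0 -1 0 -3 0 0 0" --pt "0 -2.5 0 -3 0 0 0" --pt "0 -3.5 0 -1 0 0 0" --pt "0 -4 0 0 0 0 0" --pt "0 -4 0 0 0 0 0" --pt "0 -4 -1 0 0 0 0" --pt "0 -2 -2 0 0 0 0" --pt "0 -1 -3 0 0 0 0" --pt "0 0 -3.5 0 0 0 0" --pt "0 0 -3.5 0 0 0 0" --pt "0 0 -3.5 0 0 0 0"

```text
clock: 5.15
position: [380.0, 124.0, 160.0]
ee_rot: [1.0, -0.0, 0.0, -0.0]
contact_force: [1.5, 0.1, -1.6]
gripper_width: 52.2
```

Call:
servo_tool --pt "0 0 -3.5 0 0 0 0" --pt "0 0 -3.5 0 0 0 0" --pt "0 0 -3.5 0 0 0 0" --pt "0 0 -3.5 0 0 0 0" --pt "0 -0.5 -2.5 0 0 0 0" --pt "0 0 -1.5 0 0 0 0" --pt "0 0 -0.7 0 0 0 0" --pt "0 0 0 0 0 0 0" --pt "0 0 0 0 0 0 0"

```text
clock: 6.05
position: [375.4, 308.8, 159.2]
ee_rot: [1.0, -0.0, -0.0, 0.0]
contact_force: [0.1, -0.5, -1.9]
gripper_width: 52.3
```

Run:
```python
from h import *
print(read_state()["position"]); snap("wrist","w2",None,1.4)
```

```text
[375.3822662  308.78320744 159.21497423]
```

View pics/w2.png

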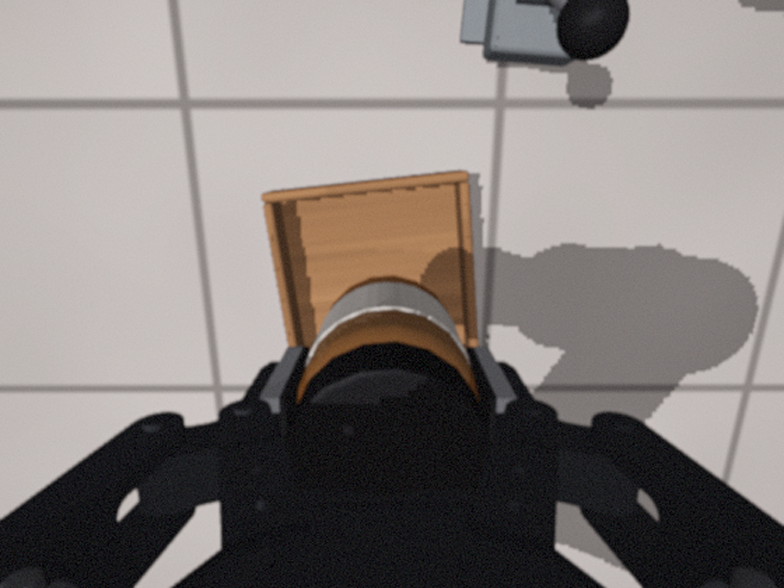

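The tray's far rim corners are at (265,196) and (467,174), the jar hangs upright over it, and the lever ball is at (593,20).

Run:
```python
from h import *
r=lambda u,v,z: ray("w2",u/1.4,v/1.4,z)
a,b=r(264,196,30)[:2],r(468,174,30)[:2]; d=(b-a)/np.linalg.norm(b-a); n=np.array([d[1],-d[0]]); n*= -np.sign(n[0])
print(a,b,np.linalg.norm(b-a),(a+b)/2+60*n,"ball",r(593,20,98))
```

```text
[425.89188908 380.12123679] [438.17925907 263.81067857] 116.95779330461065 [372.36760928 315.66246837] ball [497.116352   230.55047259  98.        ]
```

Call:
servo_tool --pt "0 -0.3 -0.5 1 0 0 0" --pt "0 0 0 2 0 0 0" --pt "0 0 0 2 0 0 0" --pt "0 0 0 2 0 0 0" --pt "0 0 0 2 0 0 0" --pt "0 0 0 1 0 0 0" --pt "0 0 0 0.4 0 0 0" --pt "0 0 0 0.2 0 0 0" --pt "0 0 0 0 0 0 0" --pt "0 0 0 0 0 0 0"

```text
clock: 7.1
position: [372.9, 315.4, 54.0]
ee_rot: [1.0, 0.0, 0.0, -0.001]
contact_force: [-0.2, -0.0, -2.1]
gripper_width: 52.6
```

Call:
servo_tool --pt "0 0 0 0.2 0 0 0" --pt "0 0 0 0.2 0 0 0" --pt "0 0 0 0.1 0 0 0" --pt "0 0 0 0 0 0 0"

```text
clock: 7.5
position: [372.8, 315.3, 50.6]
ee_rot: [1.0, 0.0, 0.001, -0.0]
contact_force: [-4.8, -2.2, 14.7]
gripper_width: 52.2
```

Call:
servo_tool --pt "0.5 0 0 -0.1 0 0 0" --pt "1 0 0 0 0 0 0" --pt "1 0 0 0 0 0 0" --pt "1 0 0 0 0 0 0" --pt "1 0 0 -1 0 0 0" --pt "1 0 0 -2 0 0 0" --pt "1 0 0 -3 0 0 0" --pt "1 0 0 -4 0 0 0" --pt "1 0 0 -4 0 0 0" --pt "1 0 1 -4 0 0 0" --pt "1 0 2.5 -1 0 0 0" --pt "1 0 4 0 0 0 0"

```text
clock: 8.7
position: [373.6, 241.2, 242.4]
ee_rot: [1.0, 0.001, 0.002, -0.003]
contact_force: [0.2, -0.3, -0.0]
gripper_width: 85.6
```

Call:
servo_tool --pt "1 0 4.5 0 0 0 0" --pt "1 0 4.5 0 0 0 0" --pt "1 0 4.5 0 0 0 0" --pt "1 0 4.5 0 0 0 0" --pt "1 0 4.5 0 0 0 0" --pt "1 0 4.5 0 0 0 0" --pt "1 0 4.5 0 0 0 0" --pt "1 0 4.5 0 0 0 0" --pt "1 0 4.5 0 0 0 0" --pt "1 0 4.5 0 0 0 0" --pt "1 0 4.5 0 0 0 0" --pt "1 0 4.5 0 0 0 0"

```text
clock: 9.9
position: [372.1, -302.1, 240.1]
ee_rot: [1.0, -0.0, 0.0, 0.0]
contact_force: [2.1, 1.1, 0.3]
gripper_width: 85.3
```

Call:
servo_tool --pt "1 -0.5 3 1 0 0 0" --pt "1 0 0.9 2 0 0 0" --pt "1 0 0 1 0 0 0" --pt "1 0 0 0 0 0 0" --pt "1 0 0 0 0 0 0"

```text
clock: 10.4
position: [367.9, -338.6, 200.0]
ee_rot: [1.0, 0.001, 0.0, 0.0]
contact_force: [0.0, -0.2, 0.7]
gripper_width: 85.1
```

Run:
```python
from h import *
print(read_state()["position"]); snap("wrist","w3",None,1.4);
```

```text
[ 367.85630341 -338.62745592  200.03354345]
```

View pics/w3.png

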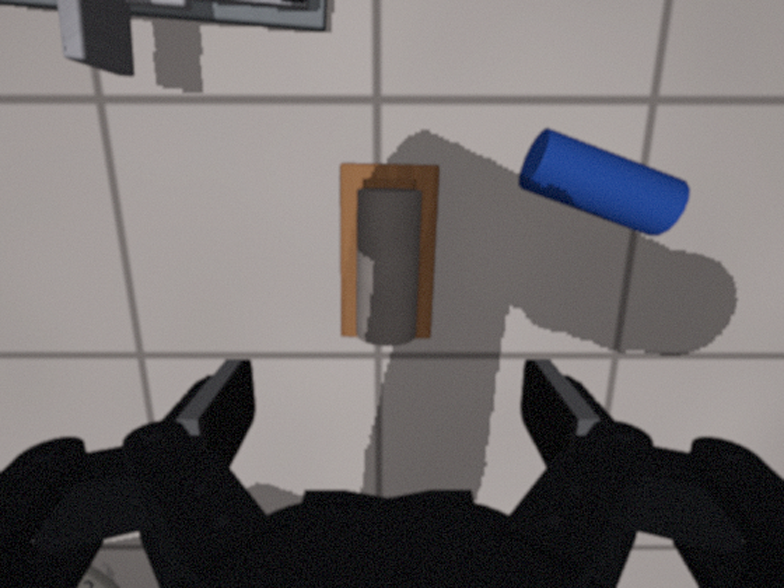

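The grey core spans (357–420, 188–343) in the rest, with the blue one well to the right at (605,180).

Run:
```python
from h import *
r=lambda u,v,z: ray("w3",u/1.4,v/1.4,z).round(1)
print(np.load("pics/w3.npz")["e"][:3,3])
for z in(30,40,50,60): print(z,r(388,188,z),r(386,343,z),"sides",r(357,265,z),r(419,265,z))
print("rest",[r(*p,10) for p in[(340,163),(438,165),(432,338),(342,337)]])
print("handle near",r(63,58,75),r(80,66,75))
```

```text
[ 436.49949814 -337.51307653  332.24739771]
30 [ 420.9 -338.3   30. ] [ 311.  -337.2   30. ] sides [ 368.9 -317.    30. ] [ 369.  -359.9   30. ]
40 [ 421.4 -338.2   40. ] [ 315.2 -337.2   40. ] sides [ 371.1 -317.7   40. ] [ 371.2 -359.1   40. ]
50 [ 421.9 -338.2   50. ] [ 319.3 -337.2   50. ] sides [ 373.3 -318.4   50. ] [ 373.5 -358.4   50. ]
60 [ 422.5 -338.2   60. ] [ 323.5 -337.2   60. ] sides [ 375.6 -319.1   60. ] [ 375.7 -357.6   60. ]
rest [array([ 436.7, -305. ,   10. ]), array([ 435.6, -373. ,   10. ]), array([ 306.9, -372.6,   10. ]), array([ 307.6, -303.2,   10. ])]
handle near [ 489.  -168.5   75. ] [ 485.2 -176.7   75. ]
```

Call:
servo_tool --pt "1 0.3 -0.1 2 0 0 0" --pt "1 0 0 3 0 0 0" --pt "1 0 0 3 0 0 0" --pt "1 0 0 3 0 0 0" --pt "1 0 0 3 0 0 0" --pt "1 0 0 2 0 0 0" --pt "1 0 0 0.7 0 0 0" --pt "1 0 0 0 0 0 0" --pt "0 0 0 0 0 0 0" --pt "0 0 0 0 0 0 0" --pt "0 0 0 0 0 0 0" --pt "0 0 0 0 0 0 0"

```text
clock: 11.65
position: [371.3, -338.7, 33.8]
ee_rot: [1.0, 0.0, 0.001, 0.001]
contact_force: [-1.1, 0.5, 6.1]
gripper_width: 40.3
```

Call:
servo_tool --pt "0 0 0 0 0 0 0" --pt "0 0 0 0 0 0 0" --pt "0 0 0 0 0 0 0"

```text
clock: 11.95
position: [371.3, -338.7, 33.8]
ee_rot: [1.0, 0.0, 0.001, 0.001]
contact_force: [-0.8, 0.7, 5.7]
gripper_width: 40.0
```

Call:
servo_tool --pt "0 0 0 -1 0 0 0" --pt "0 0 0 -3 0 0 0" --pt "0 0 0 -4 0 0 0" --pt "0 1 -1 -4 0 0 0" --pt "0 2.5 -2.5 -1.6 0 0 0" --pt "0 3 -3 0 0 0 0" --pt "0 3 -3 0 0 0 0" --pt "0 3 -3 0 0 0 0" --pt "0 2 -2 0 0 0 0" --pt "0 1 -1 0 0 0 3.3" --pt "0 0 0 0 0 0 0" --pt "0 0 0 0 0 0 0"

```text
clock: 13.15
position: [524.6, -182.8, 168.0]
ee_rot: [1.0, -0.028, -0.001, -0.0]
contact_force: [-0.3, -0.1, -4.4]
gripper_width: 40.4
```

Run:
```python
from h import *
print(read_state()["position"]); snap("wrist","w4",None,1.4);
```

```text
[ 524.6376139  -182.82479816  167.9513587 ]
```

View pics/w4.png

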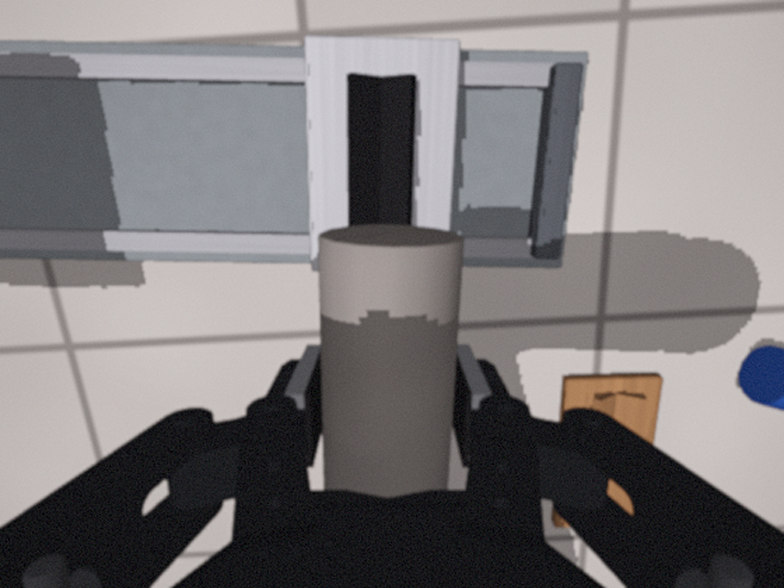

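The saddle's V lies at columns 349–414, with its far end at row 74. The plate's far corners are at (306,38) and (461,40). The core is held level and straight.

Run:
```python
from h import *
r=lambda u,v,z: ray("w4",u/1.4,v/1.4,z).round(1)
print("sad",[r(*p,47) for p in [(349,75),(414,75),(412,220),(349,220)]])
print("plate",[r(*p,34) for p in [(306,38),(461,40),(316,262)]])
print("core far end",r(320,235,152),r(462,235,152), r(391,228,172))
print(read_state()["ee_rot"])
```

```text
sad [array([ 638. , -168.3,   47. ]), array([ 636.2, -201.9,   47. ]), array([ 561.5, -197.9,   47. ]), array([ 563.5, -162.5,   47. ])]
plate [array([ 659.6, -146. ,   34. ]), array([ 654.1, -228.5,   34. ]), array([ 537.7, -139.3,   34. ])]
core far end [ 571.5 -162.2  152. ] [ 568.9 -209.3  152. ] [ 575.4 -185.8  172. ]
[ 9.99587417e-01 -2.87109491e-02 -7.97637290e-04 -2.01081629e-04]
```

Call:
servo_tool --pt "0 2 -0.1 0 0 0 0" --pt "0 2.5 -0.2 0 0 0 0" --pt "0 1.8 -0.1 1 0 0 0" --pt "0 0.5 0 2 0 0 0" --pt "0 0 0 3 0 0 0" --pt "0 0 0 2 0 0 0" --pt "0 0 0 1 0 0 0" --pt "0 0 0 0.6 0 0 0" --pt "0 0 0 0.4 0 0 0" --pt "0 0 0 0.2 0 0 0" --pt "0 0 0 0 0 0 0"

```text
clock: 14.3
position: [594.0, -183.1, 67.0]
ee_rot: [1.0, -0.029, 0.001, 0.0]
contact_force: [-0.0, -0.4, -3.1]
gripper_width: 40.4
```

Call:
servo_tool --pt "0 0 0 0.3 0 0 0" --pt "0 0 0 0.2 0 0 0" --pt "0 0 0 0.1 0 0 0" --pt "0 0 0 0 0 0 0"

```text
clock: 14.7
position: [593.6, -183.0, 60.2]
ee_rot: [1.0, -0.029, -0.0, -0.0]
contact_force: [-0.2, 0.8, -3.7]
gripper_width: 40.0
```

Call:
servo_tool --pt "0 0 0 0.1 0 0 0" --pt "0 0 0 0.1 0 0 0" --pt "0 0 0 0 0 0 0"

```text
clock: 15.0
position: [593.7, -183.0, 58.3]
ee_rot: [1.0, -0.029, 0.0, 0.0]
contact_force: [-0.2, 1.2, -3.1]
gripper_width: 40.5
```

Call:
servo_tool --pt "0 0 0 0.1 0 0 0" --pt "0 0 0 0.1 0 0 0" --pt "0 0 0 0 0 0 0"

```text
clock: 15.3
position: [593.8, -183.0, 58.1]
ee_rot: [1.0, -0.028, 0.0, 0.0]
contact_force: [-3.5, 2.3, 5.9]
gripper_width: 40.5
```

Call:
servo_tool --pt "0.6 0 0 0 0 0 0" --pt "0.8 0 0 0 0 0 0" --pt "1 0 0 0 0 0 0" --pt "1 0 0 0 0 0 0" --pt "1 0 0 0 0 0 0" --pt "1 0 0 -1 0 0 0" --pt "1 0 0 -3 0 0 0" --pt "1 -1 0 -4 0 0 0" --pt "1 -3 0 -4 0 0 0" --pt "1 -4 0 0 0 0 0" --pt "1 -4 0 0 0 0 0" --pt "1 0 0 0 0 0 0"

```text
clock: 16.5
position: [468.6, -175.8, 177.1]
ee_rot: [1.0, -0.029, -0.001, -0.001]
contact_force: [0.6, -0.5, -0.1]
gripper_width: 85.1
```

Run:
```python
from h import *
print(read_state()["position"]); snap("wrist","w5",None,1.4);
```

```text
[ 468.62898218 -175.75103661  177.0953449 ]
```

View pics/w5.png

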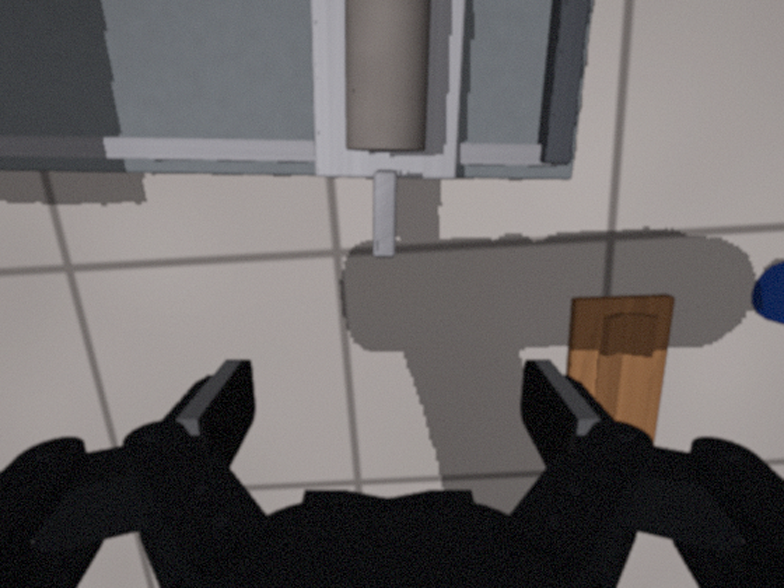

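The core lies in the saddle with its near end at (386,150). The handle's top face spans (374–396, 172–255).

Run:
```python
from h import *
r=lambda u,v,z: ray("w5",u/1.4,v/1.4,z).round(1)
print("handle",[r(*p,75) for p in [(374,172),(396,172),(394,255),(374,255)]])
print("core near",r(386,150,70),r(345,148,62),r(425,148,62))
```

```text
handle [array([ 533.1, -171.8,   75. ]), array([ 532.5, -182.9,   75. ]), array([ 489.9, -179.6,   75. ]), array([ 490.5, -169. ,   75. ])]
core near [ 543.6 -178.4   70. ] [ 546.  -156.9   62. ] [ 543.6 -199.    62. ]
```

Call:
servo_tool --pt "1 0 0 0 0 7 0" --pt "1 0 0 0 0 7 0" --pt "1 0 0 0 0 7 0" --pt "1 0 0 0 0 7 0" --pt "1 0 0 0 0 7 0" --pt "1 -1.9 -0.3 1 0 0 0" --pt "1 -2 0 2 0 0 0" --pt "1 0 0 2.5 0 0 0" --pt "1 0 0 2.5 0 0 0" --pt "1 0 0 0 0 0 0"

```text
clock: 17.55
position: [489.5, -186.7, 94.9]
ee_rot: [0.955, -0.024, 0.297, -0.007]
contact_force: [-1.3, 0.4, 0.5]
gripper_width: 85.7
```

```bash
cat > need.py <<'E'
import sys
from h import *
s=read_state(); M=R.from_quat(s["ee_rot"]).as_matrix(); t=np.array(list(map(float,sys.argv[1:4])))
print(s["position"].round(1),M.round(3).tolist(),s["joints"].round(2)); print("tool cm",(M.T@(t-s["position"])/10).round(2))
E
python3 need.py 506.5 -175.2 55.5
```

```text
[ 489.5 -186.7   94.9] [[0.823, -0.041, 0.567], [-0.049, -0.999, -0.001], [0.566, -0.027, -0.824]] [-0.17  0.25 -0.59 -0.62 -0.16  2.27]
tool cm [-0.89 -1.11  4.21]
```

The wrist joint (j5) is at its limit at 35°, so I'll use less tilt and work out the pose from a helper.

```bash
cat > need.py <<'E'
import sys
from h import *
# target TCP x y z, tilt deg, track yaw deg -> rotvec first (tool deg), then shift (tool cm, axes after turning)
s=read_state(); a=list(map(float,sys.argv[1:])); t=np.array(a[:3]); tilt=a[3]; yaw=a[4]
Q=R.from_quat(s["ee_rot"]); G=R.from_euler("z",yaw,degrees=True)*R.from_euler("x",180,degrees=True)*R.from_euler("y",tilt,degrees=True)
print(s["position"].round(1),"j",s["joints"].round(3),"f",s["contact_force"].round(1),s["gripper_width"].round(1)); 
print("turn",(Q.inv()*G).as_rotvec(degrees=True).round(2),"then cm",(G.inv().apply(t-s["position"])/10).round(2))
E
python3 need.py 499.5 -175 60 29 -3.3
```

```text
Traceback (most recent call last):
  File "need.py", line 6, in <module>
    print(s["position"].round(1),"j",s["joints"].round(3),"f",s["contact_force"].round(1),s["gripper_width"].round(1));
                                                                                          ^^^^^^^^^^^^^^^^^^^^^^^^
AttributeError: 'float' object has no attribute 'round'
```

```bash
sed -i 's/s\["gripper_width"\].round(1)/round(s["gripper_width"],1)/' need.py
python3 need.py 499.5 -175 60 29 -3.3
```

```text
[ 489.5 -186.7   94.9] j [-0.165  0.253 -0.589 -0.618 -0.161  2.27 ] f [-1.3  0.4  0.5] 85.7
turn [-1.84 -5.51 -0.01] then cm [-0.88 -1.23  3.5 ]
```

Call:
servo_tool --pt "1 0 0 -1 -1.8 -5.5 0" --pt "1 -0.5 -0.6 0 0 0 0" --pt "1 -0.4 -0.6 0 0 0 0" --pt "1 0 0 0 0 0 0" --pt "1 0 0 0 0 0 0"

```text
clock: 18.05
position: [474.2, -181.7, 97.2]
ee_rot: [0.961, -0.023, 0.274, -0.01]
contact_force: [1.1, -0.7, -0.7]
gripper_width: 86.0
```

```bash
python3 need.py 499.5 -175 60 29 -3.3
```

```text
[ 474.2 -181.7   97.2] j [-0.123  0.229 -0.647 -0.467 -0.16   2.088] f [ 1.1 -0.7 -0.7] 86.0
turn [-2.15 -2.78  0.05] then cm [ 0.37 -0.82  4.46]
```

```bash
python3 need.py 505 -175.2 57.3 15 -3.3
```

```text
[ 474.2 -181.7   97.2] j [-0.123  0.229 -0.647 -0.467 -0.16   2.088] f [ 1.1 -0.7 -0.7] 86.0
turn [ -2.13 -16.77   0.32] then cm [ 1.9  -0.83  4.64]
```

Call:
servo_tool --pt "1 0 0 0 -0.7 -5.6 0.1" --pt "1 0 0 0 -0.7 -5.6 0.1" --pt "1 0 0 0 -0.7 -5.6 0.1" --pt "1 0.9 -0.4 0 0 0 0" --pt "1 1.0 -0.4 0 0 0 0" --pt "1 0 0 0 0 0 0" --pt "1 0 0 0 0 0 0"

```text
clock: 18.75
position: [491.2, -175.7, 101.7]
ee_rot: [0.989, -0.028, 0.146, 0.0]
contact_force: [0.8, 0.0, -0.4]
gripper_width: 85.4
```

```bash
python3 need.py 505 -175.2 57.3 15 -3.3
```

```text
[ 491.2 -175.7  101.7] j [-0.033  0.269 -0.625 -0.003 -0.384  1.55 ] f [ 0.8  0.  -0.4] 85.4
turn [-0.47 -1.79  0.03] then cm [ 0.18 -0.13  4.64]
```

Call:
servo_tool --pt "1 0.2 -0.1 1 -0.5 -1.8 0" --pt "1 0 0 1.6 0 0 0" --pt "1 0 0 1.5 0 0 0" --pt "1 0 0 0.5 0 0 0" --pt "1 0 0 0 0 0 0" --pt "0 0 0 0 0 0 0" --pt "0 0 0 0 0 0 0" --pt "0 0 0 0 0 0 0" --pt "0 0 0 0 0 0 0" --pt "0 0 0 0 0 0 0" --pt "0 0 0 0 0 0 0" --pt "0 0 0 0 0 0 0"

```text
clock: 19.95
position: [505.8, -175.7, 58.6]
ee_rot: [0.991, -0.029, 0.131, 0.004]
contact_force: [-2.2, 1.6, 5.4]
gripper_width: 11.2
```

```bash
python3 need.py 505 -175.2 57.3 15 -3.3
```

```text
[ 505.8 -175.7   58.6] j [-0.026  0.369 -0.63   0.03  -0.31   1.511] f [-2.2  1.6  5.4] 11.2
turn [ 0.07 -0.02 -0.03] then cm [-0.11 -0.04  0.1 ]
```

Call:
servo_tool --pt "0 0 -0.3 0 0 0 0" --pt "0 0 -0.6 0 0 0 0" --pt "0 0 -1.0 0 0 0 0" --pt "0 0 -1.4 0 0 0 0" --pt "0 0 -1.5 0 0 0 0" --pt "0 0 -1.5 0 0 0 0" --pt "0 0 -1.5 0 0 0 0" --pt "0 0 -1.5 0 0 0 0" --pt "0 0 -1.4 0 0 0 0" --pt "0 0 -1.0 0 0 0 0" --pt "0 0 -0.6 0 0 0 0" --pt "0 0 -0.3 0 0 0 0"

```text
clock: 21.15
position: [515.2, -48.8, 58.6]
ee_rot: [0.991, -0.028, 0.132, 0.004]
contact_force: [6.7, -3.5, -2.0]
gripper_width: 11.3
```

```bash
python3 need.py 505 -45 57.3 15 -3.3
```

```text
[515.2 -48.8  58.6] j [ 0.233  0.336 -0.82   0.436 -0.177  0.861] f [ 6.7 -3.5 -2. ] 11.3
turn [-0.03 -0.19  0.05] then cm [-1.04 -0.32 -0.14]
```

Wrist joint j5 is close to its limit again, so I'll fit a small kinematic model to the logged poses. That lets me choose the tilt for the final section.

```bash
cat > kin.py <<'E'
from h import *
from scipy.optimize import least_squares
D=[((206.4,589.4,241.3),(.98584,-.16769,0,.001),(1.4926,.3855,.0068)),((489.5,-186.7,94.9),(.955,-.024,.297,-.007),(-.165,.253,-.589)),
((474.2,-181.7,97.2),(.961,-.023,.274,-.01),(-.123,.229,-.647)),((491.2,-175.7,101.7),(.989,-.028,.146,0),(-.033,.269,-.625)),
((505.8,-175.7,58.6),(.991,-.029,.131,.004),(-.026,.369,-.63)),((515.2,-48.8,58.6),(.991,-.028,.132,.004),(.233,.336,-.82))]
def wc(p,j):
    r0,z0,L1,L2,e,w,d=p; j1,j2,j3=j; a=j2-j3
    r=r0+L1*np.sin(j2)+L2*np.cos(a)+e*np.sin(a); z=z0+L1*np.cos(j2)-L2*np.sin(a)+e*np.cos(a)
    c,s=np.cos(j1),np.sin(j1); return np.array([r*c+w*s,r*s-w*c,z])
def tz(q): return R.from_quat(q).apply([0,0,1])
def res(p): return np.r_[np.concatenate([wc(p,j)+p[6]*tz(q)-t for t,q,j in D]),(np.array(p)-P0)*.01]
P0=np.array([0,300,350,350,0,150,200]); S=least_squares(res,P0); p=S.x
def ik(t,tilt,yaw=-3.3,g=(.3,.4,-.8)):
    G=R.from_euler("z",yaw,degrees=True)*R.from_euler("x",180,degrees=True)*R.from_euler("y",tilt,degrees=True); z=G.apply([0,0,1])
    s=least_squares(lambda j:wc(p,j)+p[6]*z-t,g); j=s.x; a=j[1]-j[2]
    f=lambda a:np.array([np.cos(a)*np.cos(j[0]),np.cos(a)*np.sin(j[0]),-np.sin(a)])
    F=f(a); N=f(a+np.pi/2); Lr=np.cross(N,F); ang=np.arccos(F@z)
    return np.degrees(j).round(1),"a",round(np.degrees(a),1),"j4",round(np.arctan2(-(Lr@z),N@z),2),"j5",round(-ang,2),"err",round(s.cost,2)
if __name__=="__main__":
    print(p.round(1),np.abs(res(p)[:-7]).max().round(1))
    print("chk .436 -.177",ik(np.array([515.2,-48.8,58.6]),15.2), "chk -.618",ik(np.array([489.5,-186.7,94.9]),34.6))
    for y in(-50,0,50,105):
        for ti in(0,15,22,26,30,34): print(y,ti,ik(np.array([508+.058*(y+50),y,60]),ti))
E
python3 kin.py
```

```text
[173.1 -39.  346.5 292.4  69.4 145.8  11.5] 40.3
chk .436 -.177 (array([ 11. ,  19.2, -40.8]), 'a', np.float64(60.0), 'j4', np.float64(-0.24), 'j5', np.float64(-0.27), 'err', np.float64(0.0)) chk -.618 (array([ -4.7,  15.3, -37.5]), 'a', np.float64(52.8), 'j4', np.float64(0.3), 'j5', np.float64(-0.05), 'err', np.float64(0.0))
-50 0 (array([ 11. ,  18.4, -41.5]), 'a', np.float64(59.9), 'j4', np.float64(-0.0), 'j5', np.float64(-0.52), 'err', np.float64(0.0))
-50 15 (array([ 11.1,  18.1, -42.2]), 'a', np.float64(60.2), 'j4', np.float64(-0.24), 'j5', np.float64(-0.27), 'err', np.float64(0.0))
-50 22 (array([ 11.1,  17.9, -42.5]), 'a', np.float64(60.4), 'j4', np.float64(-0.58), 'j5', np.float64(-0.17), 'err', np.float64(0.0))
-50 26 (array([ 11.1,  17.9, -42.6]), 'a', np.float64(60.5), 'j4', np.float64(-0.98), 'j5', np.float64(-0.13), 'err', np.float64(0.0))
-50 30 (array([ 11.1,  17.9, -42.8]), 'a', np.float64(60.7), 'j4', np.float64(-1.55), 'j5', np.float64(-0.13), 'err', np.float64(0.0))
-50 34 (array([ 11.2,  17.8, -43. ]), 'a', np.float64(60.8), 'j4', np.float64(-2.02), 'j5', np.floa
[... 1736 characters left out ...]
), 'err', np.float64(0.0))
105 15 (array([ 27.7,  20.4, -38.6]), 'a', np.float64(59.0), 'j4', np.float64(-0.41), 'j5', np.float64(-0.34), 'err', np.float64(0.0))
105 22 (array([ 27.8,  20.3, -38.9]), 'a', np.float64(59.1), 'j4', np.float64(-0.77), 'j5', np.float64(-0.28), 'err', np.float64(0.0))
105 26 (array([ 27.8,  20.2, -39.1]), 'a', np.float64(59.3), 'j4', np.float64(-1.03), 'j5', np.float64(-0.27), 'err', np.float64(0.0))
105 30 (array([ 27.9,  20.2, -39.2]), 'a', np.float64(59.4), 'j4', np.float64(-1.3), 'j5', np.float64(-0.27), 'err', np.float64(0.0))
105 34 (array([ 27.9,  20.1, -39.4]), 'a', np.float64(59.5), 'j4', np.float64(-1.54), 'j5', np.float64(-0.29), 'err', np.float64(0.0))
```

```bash
cat > patch.py <<'E'
s=open("kin.py").read()
s=s.replace("c,s=np.cos(j1),np.sin(j1); return np.array([r*c+w*s,r*s-w*c,z])","c,s=np.cos(j1),np.sin(j1); F=np.array([np.cos(a)*c,np.cos(a)*s,-np.sin(a)]); X=np.cross(tzv,F); X/=np.linalg.norm(X); return np.array([r*c,r*s,z])+w*X")
s=s.replace("def wc(p,j)","def wc(p,j,tzv)").replace("wc(p,j)+p[6]*tz(q)","wc(p,j,tz(q))+p[6]*tz(q)").replace("wc(p,j)+p[6]*z","wc(p,j,z)+p[6]*z").replace("arctan2(-(Lr@z)","arctan2(Lr@z").replace("'j4'","'j4'")
open("kin.py","w").write(s)
E
python3 patch.py; python3 kin.py
```

```text
[ 1.900e+00  1.638e+02  5.603e+02  4.217e+02 -4.000e-01  1.598e+02
  2.854e+02] 0.6
chk .436 -.177 (array([ 13.3,  19.3, -47. ]), 'a', np.float64(66.3), 'j4', np.float64(0.44), 'j5', np.float64(-0.18), 'err', np.float64(0.0)) chk -.618 (array([ -5.6,  14.5, -38.2]), 'a', np.float64(52.7), 'j4', np.float64(-0.44), 'j5', np.float64(-0.05), 'err', np.float64(0.0))
-50 0 (array([ 12.6,  23.5, -28.5]), 'a', np.float64(52.0), 'j4', np.float64(0.0), 'j5', np.float64(-0.66), 'err', np.float64(0.0))
-50 15 (array([ 13.4,  18.6, -47.5]), 'a', np.float64(66.1), 'j4', np.float64(0.43), 'j5', np.float64(-0.18), 'err', np.float64(0.0))
-50 22 (array([  2.3,  11.5, -55.6]), 'a', np.float64(67.1), 'j4', np.float64(1.13), 'j5', np.float64(-0.04), 'err', np.float64(1658.82))
-50 26 (array([ -0.8,   7.2, -56.4]), 'a', np.float64(63.7), 'j4', np.float64(1.25), 'j5', np.float64(-0.02), 'err', np.float64(4417.65))
-50 30 (array([ -2.5,   2.8, -57.1]), 'a', np.float64(59.9), 'j4', np.float64(1.3), 'j5', np.float64(-0.01), 'err', np.float64(8430.66))
-50 34 (array([ -3.3,  23.1, -32.9]), 'a', np.float64(56.
[... 1799 characters left out ...]
 'err', np.float64(0.0))
105 15 (array([ 27.4,  19.5, -50.6]), 'a', np.float64(70.1), 'j4', np.float64(0.83), 'j5', np.float64(-0.18), 'err', np.float64(0.0))
105 22 (array([ -3.3,  18.3, -49.7]), 'a', np.float64(68.0), 'j4', np.float64(2.66), 'j5', np.float64(-0.0), 'err', np.float64(55.74))
105 26 (array([ -3.3,  18.6, -45.4]), 'a', np.float64(64.0), 'j4', np.float64(3.0), 'j5', np.float64(-0.0), 'err', np.float64(320.74))
105 30 (array([ -4.4,  20.4, -42. ]), 'a', np.float64(62.4), 'j4', np.float64(-2.92), 'j5', np.float64(-0.04), 'err', np.float64(144.62))
105 34 (array([ -6.7,  19.6, -44. ]), 'a', np.float64(63.6), 'j4', np.float64(-2.9), 'j5', np.float64(-0.14), 'err', np.float64(0.0))
```

```bash
cat > scan.py <<'E'
from kin import *
rng=np.random.default_rng(0)
lim=np.array([[-3.14,3.14],[-1.21,2.06],[-1.07,1.41]])
for y in(-170,-50,0,50,105):
  for ti in(10,26,30,34):
    seen=set()
    for k in range(40):
        r=ik(np.array([510+.058*(y+50),y,60]),ti,g=rng.uniform([-1.5,-.5,-1.07],[1.5,1.5,1]))
        j=np.radians(r[0])
        if r[-1]<.1 and (j>lim[:,0]).all() and (j<lim[:,1]).all(): seen.add((tuple(r[0].round(0).tolist()),float(r[4].round(1)),float(r[6].round(2))))
    print(y,ti,seen)
E
python3 scan.py
```

```text
-170 10 {((-1.0, 22.0, -33.0), 0.0, -0.44)}
-170 26 set()
-170 30 set()
-170 34 {((-5.0, 19.0, -36.0), -0.6, -0.02)}
-50 10 {((14.0, 20.0, -38.0), 0.1, -0.39)}
-50 26 set()
-50 30 set()
-50 34 set()
0 10 {((20.0, 20.0, -39.0), 0.2, -0.38)}
0 26 set()
0 30 set()
0 34 set()
50 10 {((26.0, 21.0, -39.0), 0.2, -0.38)}
50 26 set()
50 30 set()
50 34 set()
105 10 {((32.0, 22.0, -38.0), 0.3, -0.4)}
105 26 set()
105 30 set()
105 34 {((-4.0, 19.0, -37.0), -2.6, -0.01), ((-7.0, 20.0, -44.0), -2.9, -0.13)}kin.py:17: RuntimeWarning: invalid value encountered in arccos
  F=f(a); N=f(a+np.pi/2); Lr=np.cross(N,F); ang=np.arccos(F@z)
```

```bash
cat > scan2.py <<'E'
from kin import *
import warnings; warnings.filterwarnings("ignore")
lim=np.array([[-3.14,3.14],[-1.21,2.06],[-1.07,1.41]])
G=[(-.1,.35,-.75),(-.3,.4,-.7),(0,.2,-.9),(-.2,.1,-1),(.3,.3,-.8)]
def best(x,y,z,ti,yaw=-3.3):
    o=[]
    for g in G:
        r=ik(np.array([x,y,z]),ti,yaw,g); j=np.radians(r[0])
        if r[-1]<.1 and (j>lim[:,0]).all() and (j<lim[:,1]).all(): o.append((r[6],r[4],r[0].tolist()))
    return min(o) if o else None
if __name__=="__main__":
  for y in(-50,0,50,105):
    for ti in(14,16,18,20,32,36,40,45): print(y,ti,best(510+.058*(y+50),y,60,ti))
  for x in(505,515,525,530):
    for z in(52,60,66): print(x,z,[best(x,105,z,t) for t in(32,35)],[best(x,-30,z,t) for t in (35,)])
E
python3 scan2.py
```

```text
-50 14 (np.float64(-0.24), np.float64(0.31), [14.1, 19.2, -44.5])
-50 16 None
-50 18 None
-50 20 None
-50 32 None
-50 36 None
-50 40 None
-50 45 (np.float64(-0.35), np.float64(-2.25), [-25.8, 20.1, -40.2])
0 14 (np.float64(-0.22), np.float64(0.45), [19.4, 19.0, -46.9])
0 16 None
0 18 None
0 20 None
0 32 None
0 36 None
0 40 None
0 45 (np.float64(-0.43), np.float64(-2.54), [-22.9, 21.2, -46.2])
50 14 (np.float64(-0.21), np.float64(0.56), [24.4, 19.3, -47.7])
50 16 (np.float64(-0.05), np.float64(1.61), [6.2, 17.8, -56.5])
50 18 None
50 20 None
50 32 None
50 36 None
50 40 (np.float64(-0.27), np.float64(-2.66), [-14.4, 19.8, -44.6])
50 45 (np.float64(-0.51), np.float64(-2.79), [-16.9, 22.4, -51.1])
105 14 (np.float64(-0.24), np.float64(0.6), [30.2, 20.2, -46.6])
105 16 (np.float64(-0.12), np.float64(1.23), [20.8, 19.0, -54.0])
105 18 (np.float64(-0.05), np.float64(2.01), [5.6, 18.7, -54.8])
105 20 (np.float64(-0.01), np.float64(2.49), [-2.3, 19.1, -51.4])
105 32 None
105 36 (np.float64(-0.23), np.float64(-2.97), [-7.1, 20.2, -46.7])
105 40 (np.float64(-0.38), np.float64(-3.01), [-7.5, 21.
[... 358 characters left out ...]
p.float64(-2.97), [-7.2, 20.9, -47.1])] [None]
515 60 [None, (np.float64(-0.19), np.float64(-2.94), [-7.0, 19.7, -46.0])] [None]
515 66 [None, (np.float64(-0.16), np.float64(-2.91), [-6.9, 18.8, -45.0])] [None]
525 52 [None, (np.float64(-0.21), np.float64(-2.97), [-7.0, 21.5, -45.7])] [None]
525 60 [None, (np.float64(-0.18), np.float64(-2.94), [-6.8, 20.3, -44.6])] [None]
525 66 [None, (np.float64(-0.14), np.float64(-2.9), [-6.6, 19.4, -43.5])] [None]
530 52 [None, (np.float64(-0.21), np.float64(-2.97), [-6.9, 21.7, -45.0])] [None]
530 60 [None, (np.float64(-0.17), np.float64(-2.94), [-6.7, 20.6, -43.9])] [None]
530 66 [None, (np.float64(-0.13), np.float64(-2.9), [-6.5, 19.7, -42.7])] [None]
```

Finding: with tilt about 16–34° the wrist can't reach along this track, because its 160 mm offset puts j5 at its limit. About 45° with the wrist flipped works for the whole remaining slide. I'll let go, back off, and plan the re-grasp.

Call:
servo_tool --pt "1 0 0 0 0 0 0" --pt "1 0 0 0 0 0 0" --pt "1 0 0 0 0 0 0" --pt "1 0 0 0 0 0 0" --pt "1 0 0 -1 0 0 0" --pt "1 0 0 -2 0 0 0" --pt "1 0 0 -3 0 0 0" --pt "1 0 0 -3 0 -5 0" --pt "1 0 0 -4 0 -5 0" --pt "1 0 0 -4 0 -5 0" --pt "1 0 0 -4 0 0 0" --pt "1 0 0 0 0 0 0"

```text
clock: 22.35
position: [482.8, -47.7, 267.6]
ee_rot: [1.0, -0.028, 0.009, 0.001]
contact_force: [-0.2, 0.1, 0.4]
gripper_width: 85.4
```

```bash
cat > plan.py <<'E'
from scan2 import *
def fk(j):
    j1,j2,j3,j4,j5,j6=j; a=j2-j3; c,s=np.cos(j1),np.sin(j1)
    F=np.array([np.cos(a)*c,np.cos(a)*s,-np.sin(a)]); N=np.array([-np.sin(a)*c,-np.sin(a)*s,-np.cos(a)]); L=np.cross(N,F)
    z=np.cos(j5)*F-np.sin(j5)*(np.cos(j4)*N+np.sin(j4)*L); X=np.cross(z,F); X/=np.linalg.norm(X)
    x=R.from_rotvec(-z*j6).apply(X); M=R.from_matrix(np.c_[x,np.cross(z,x),z])
    return wc(p,(j1,j2,j3),z)+p[6]*z, M
def full(t,tilt,yaw=-3.3,half=True):
    b=best(*t,tilt,yaw); j=np.r_[np.radians(b[2]),b[1],b[0],0]
    G=R.from_euler("z",yaw,degrees=True)*R.from_euler("x",180,degrees=True)*R.from_euler("y",tilt,degrees=True)
    if half: G=G*R.from_euler("z",180,degrees=True)
    v=(fk(j)[1].inv()*G).as_rotvec(); j[5]=-v[2]; return j
if __name__=="__main__":
    s=read_state(); print(s["position"],s["joints"].round(3)); t,M=fk(s["joints"]); print("model",t.round(1),(M.inv()*R.from_quat(s["ee_rot"])).as_rotvec(degrees=True).round(1))
    for t in[(511.7,-48.7,59.3),(483,-48,87.6),(455,-46,116),(430,-50,160)]:
        print(t,best(*t,45)); 
        try: print(full(t,45).round(3))
        except Exception as e: print(e)
E
python3 plan.py
```

```text
[482.77992963 -47.68509199 267.62350848] [ 0.241  0.116 -0.295  0.007 -1.143  1.27 ]
model [483.9 -47.4 267.3] [ 0. -0. -0.]
(511.7, -48.7, 59.3) (np.float64(-0.36), np.float64(-2.26), [-25.8, 20.3, -40.3])
[-0.45   0.354 -0.703 -2.26  -0.36   1.006]
(483, -48, 87.6) (np.float64(-0.21), np.float64(-1.95), [-19.5, 12.8, -38.0])
[-0.34   0.223 -0.663 -1.95  -0.21   0.59 ]
(455, -46, 116) None
'NoneType' object is not subscriptable
(430, -50, 160) None
'NoneType' object is not subscriptable
```

```bash
cat > p2.py <<'E'
from plan import *
for t in[(511.7,-48.7,59.3),(505,-48.5,110),(500,-48.5,150),(490,-48,200)]:
    for ti in(45,50,55,60,70):
        b=best(*t,ti)
        if b is not None: print(t,ti,full(t,ti).round(2))
E
python3 p2.py
```

```text
(511.7, -48.7, 59.3) 45 [-0.45  0.35 -0.7  -2.26 -0.36  1.01]
(511.7, -48.7, 59.3) 50 [-0.55  0.42 -0.82 -2.44 -0.6   1.29]
(511.7, -48.7, 59.3) 55 [-0.61  0.5  -0.9  -2.52 -0.82  1.46]
(511.7, -48.7, 59.3) 60 [-0.65  0.61 -0.97 -2.55 -1.05  1.57]
(511.7, -48.7, 59.3) 70 [-0.7   0.86 -1.03 -2.54 -1.48  1.76]
(505, -48.5, 110) 50 [-0.43  0.22 -0.69 -2.14 -0.33  0.84]
(505, -48.5, 110) 55 [-0.55  0.29 -0.81 -2.35 -0.58  1.17]
(505, -48.5, 110) 60 [-0.62  0.37 -0.9  -2.45 -0.81  1.36]
(505, -48.5, 110) 70 [-0.71  0.61 -1.02 -2.51 -1.27  1.61]
(500, -48.5, 150) 55 [-0.44  0.13 -0.7  -2.11 -0.36  0.79]
(500, -48.5, 150) 60 [-0.57  0.19 -0.82 -2.3  -0.6   1.1 ]
(500, -48.5, 150) 70 [-0.69  0.39 -0.98 -2.45 -1.07  1.44]
(490, -48, 200) 60 [-0.41  0.01 -0.69 -1.99 -0.33  0.62]
(490, -48, 200) 70 [-0.65  0.14 -0.89 -2.32 -0.8   1.15]
```

```bash
cat > path.py <<'E'
from plan import *
def rows(J0,J1,n,show=True):
    out=[];prev=fk(J0)
    for k in range(1,n+1):
        t,M=fk(J0+(J1-J0)*k/n); d=prev[1].inv().apply(t-prev[0])/10; v=(prev[1].inv()*M).as_rotvec(degrees=True)
        out.append([0 if 0 else 1]+d.round(2).tolist()+v.round(1).tolist()); 
        if show: print(out[-1],t.round(0), (t-150*M.as_matrix()[:,2]).round(0))
        prev=(t,M)
if __name__=="__main__":
    J0=read_state()["joints"]; J1=full((500,-48.5,150),66); print(J1.round(2)); rows(J0,J1,26)
    for y in(-48,-20,0,30,60,90,112): print(y,full((511.7+.058*(y+48.7),y,59.3),47).round(2))
E
python3 path.py
```

```text
[-0.65  0.3  -0.92 -2.41 -0.88  1.32]
[1, -2.08, -0.36, 2.47, 4.2, -2.5, 4.2] [464. -43. 242.] [466. -54. 392.]
[1, -1.96, -0.27, 2.32, 4.3, -2.3, 4.3] [444. -36. 220.] [451. -59. 368.]
[1, -1.82, -0.21, 2.16, 4.3, -2.1, 4.5] [426. -27. 200.] [435. -62. 346.]
[1, -1.68, -0.16, 2.0, 4.3, -1.9, 4.7] [409. -16. 183.] [419. -63. 325.]
[1, -1.54, -0.14, 1.84, 4.3, -1.7, 4.8] [394.  -4. 169.] [404. -62. 307.]
[1, -1.39, -0.14, 1.68, 4.4, -1.5, 4.9] [381.   9. 157.] [389. -60. 290.]
[1, -1.24, -0.16, 1.52, 4.4, -1.3, 5.0] [371.  23. 148.] [375. -56. 275.]
[1, -1.09, -0.2, 1.36, 4.4, -1.1, 5.1] [363.  37. 141.] [362. -51. 262.]
[1, -0.94, -0.26, 1.21, 4.5, -0.9, 5.2] [358.  51. 136.] [350. -45. 251.]
[1, -0.79, -0.34, 1.07, 4.5, -0.7, 5.2] [355.  64. 133.] [340. -38. 241.]
[1, -0.65, -0.43, 0.94, 4.6, -0.5, 5.3] [356.  76. 131.] [331. -31. 233.]
[1, -0.52, -0.54, 0.82, 4.6, -0.4, 5.3] [359.  87. 131.] [325. -24. 227.]
[1, -0.39, -0.67, 0.7, 4.7, -0.2, 5.3] [364.  95. 132.] [320. -16. 222.]
[1, -0.27, -0.8, 0.6, 4.8, -0.0, 5.3] [372. 102. 134.] [317.  -9. 218.]
[1, -0.16, -0.95, 0.51, 4.8, 0.
[... 420 characters left out ...]
3, 5.2, 0.8, 5.2] [460.  66. 154.] [336.   5. 212.]
[1, 0.29, -2.11, 0.22, 5.3, 0.8, 5.1] [472.  49. 156.] [342.  -0. 212.]
[1, 0.31, -2.27, 0.22, 5.3, 0.9, 5.1] [482.  28. 156.] [348.  -7. 212.]
[1, 0.32, -2.43, 0.24, 5.4, 0.9, 5.1] [491.   5. 155.] [354. -16. 212.]
[1, 0.32, -2.58, 0.26, 5.4, 1.0, 5.1] [497. -20. 154.] [359. -27. 212.]
[1, 0.31, -2.73, 0.29, 5.5, 1.0, 5.0] [500. -48. 151.] [363. -40. 211.]
-48 [-0.5   0.38 -0.76 -2.36 -0.46  1.16]
-20 [-0.46  0.39 -0.81 -2.5  -0.5   1.27]
0 [-0.42  0.4  -0.85 -2.6  -0.53  1.35]
30 [-0.36  0.41 -0.9  -2.73 -0.57  1.43]
60 [-0.28  0.42 -0.93 -2.86 -0.61  1.49]
90 [-0.19  0.43 -0.96 -2.98 -0.64  1.53]
112 [-0.12  0.44 -0.97 -3.07 -0.66  1.55]
```

Call:
servo_tool --pt "1 -2.1 -0.4 2.5 4.2 -2.5 4.2" --pt "1 -2.0 -0.3 2.3 4.3 -2.3 4.3" --pt "1 -1.8 -0.2 2.2 4.3 -2.1 4.5" --pt "1 -1.7 -0.2 2.0 4.3 -1.9 4.7" --pt "1 -1.5 -0.1 1.8 4.3 -1.7 4.8" --pt "1 -1.4 -0.1 1.7 4.4 -1.5 4.9" --pt "1 -1.2 -0.2 1.5 4.4 -1.3 5.0" --pt "1 -1.1 -0.2 1.4 4.4 -1.1 5.1" --pt "1 -0.9 -0.3 1.2 4.5 -0.9 5.2" --pt "1 -0.8 -0.3 1.1 4.5 -0.7 5.2" --pt "1 -0.7 -0.4 0.9 4.6 -0.5 5.3" --pt "1 -0.5 -0.5 0.8 4.6 -0.4 5.3"

```text
clock: 23.55
position: [351.5, 86.8, 125.6]
ee_rot: [0.748, -0.511, -0.127, -0.405]
contact_force: [-0.5, 0.3, 0.8]
gripper_width: 85.3
```

Run:
```python
from path import *
J0=read_state()["joints"]; print(J0.round(2),read_state()["position"]); J1=full((500,-48.5,150),66); rows(J0,J1,14)
```

```text
[-0.18  0.21 -0.6  -1.11 -1.02  1.3 ] [351.46926306  86.78288439 125.61203118]
[1, -0.41, -0.75, 0.7, 4.7, -0.2, 5.3] [358.  95. 127.] [314. -17. 216.]
[1, -0.3, -0.88, 0.6, 4.8, -0.0, 5.3] [366. 101. 129.] [311. -10. 213.]
[1, -0.2, -1.02, 0.52, 4.9, 0.1, 5.3] [377. 106. 132.] [310.  -4. 211.]
[1, -0.1, -1.17, 0.44, 4.9, 0.2, 5.3] [389. 107. 136.] [311.   2. 209.]
[1, -0.02, -1.32, 0.38, 5.0, 0.3, 5.2] [402. 105. 139.] [313.   6. 209.]
[1, 0.06, -1.48, 0.33, 5.0, 0.5, 5.2] [416. 100. 143.] [317.   8. 208.]
[1, 0.12, -1.65, 0.29, 5.1, 0.5, 5.2] [430.  92. 147.] [322.   9. 209.]
[1, 0.17, -1.81, 0.26, 5.2, 0.6, 5.2] [444.  81. 150.] [327.   8. 209.]
[1, 0.21, -1.97, 0.25, 5.2, 0.7, 5.1] [458.  66. 152.] [334.   5. 210.]
[1, 0.23, -2.13, 0.24, 5.3, 0.8, 5.1] [470.  49. 154.] [340.   0. 211.]
[1, 0.25, -2.29, 0.25, 5.3, 0.8, 5.1] [481.  28. 154.] [347.  -7. 211.]
[1, 0.26, -2.45, 0.26, 5.4, 0.9, 5.0] [490.   5. 154.] [353. -16. 212.]
[1, 0.25, -2.59, 0.28, 5.4, 0.9, 5.0] [496. -20. 153.] [358. -27. 212.]
[1, 0.24, -2.74, 0.31, 5.5, 0.9, 5.0] [500. -48. 151.] [363. -40. 211.]
```

Tracking as planned. Continuing.

Call:
servo_tool --pt "1 -0.4 -0.8 0.7 4.7 -0.2 5.3" --pt "1 -0.3 -0.9 0.6 4.8 0 5.3" --pt "1 -0.2 -1.0 0.5 4.9 0.1 5.3" --pt "1 -0.1 -1.2 0.4 4.9 0.2 5.3" --pt "1 0 -1.3 0.4 5.0 0.3 5.2" --pt "1 0.1 -1.5 0.3 5.0 0.5 5.2" --pt "1 0.1 -1.7 0.3 5.1 0.5 5.2" --pt "1 0.2 -1.8 0.3 5.2 0.6 5.2" --pt "1 0.2 -2.0 0.2 5.2 0.7 5.1" --pt "1 0.2 -2.1 0.2 5.3 0.8 5.1" --pt "1 0.3 -2.3 0.2 5.3 0.8 5.1" --pt "1 0.3 -2.4 0.3 5.4 0.9 5.0"

```text
clock: 24.75
position: [490.1, 4.6, 154.9]
ee_rot: [-0.101, 0.826, 0.017, 0.555]
contact_force: [-0.2, -0.1, 0.5]
gripper_width: 85.3
```

Call:
servo_tool --pt "1 0.3 -2.6 0.3 5.4 0.9 5.0" --pt "1 0.3 -2.7 0.3 5.5 0.9 5.0" --pt "1 0 0 0 0 0 0" --pt "1 0 0 0 0 0 0"

```text
clock: 25.15
position: [500.0, -46.5, 150.6]
ee_rot: [0.02, 0.838, -0.014, 0.546]
contact_force: [0.2, 0.4, -0.0]
gripper_width: 85.1
```

```bash
cat > need2.py <<'E'
import sys
from plan import *
# straight cartesian: target TCP, tilt, yaw (half-turned tool); n rows: shift + turn
def go(t,tilt,yaw,n):
    s=read_state(); Q=R.from_quat(s["ee_rot"]); G=R.from_euler("z",yaw,degrees=True)*R.from_euler("x",180,degrees=True)*R.from_euler("y",tilt,degrees=True)*R.from_euler("z",180,degrees=True)
    v=(Q.inv()*G).as_rotvec(); print(s["position"].round(1),"j",s["joints"].round(2),"f",s["contact_force"].round(1),round(s["gripper_width"],1)); P=s["position"]; p0=P; q=Q
    for k in range(1,n+1):
        t1=P+(np.array(t)-P)*k/n; print(q.inv().apply(t1-p0).round(1)/10, np.degrees(v/n).round(2)); q=Q*R.from_rotvec(v*k/n); p0=t1
    print(G.as_matrix().round(3).tolist())
if __name__=="__main__":
    a=list(map(float,sys.argv[1:])); go(a[:3],a[3],a[4],int(a[5]))
E
python3 need2.py 511.7 -48.7 59.3 47 -3.3 5; python3 -c "
from h import *
snap('top','t6',None,1); im=np.load('pics/t6.npz')['im'][165:315,160:400]; cv2.imwrite('pics/c6.png',cv2.resize(im,None,fx=3.3,fy=3.3,interpolation=cv2.INTER_CUBIC))"
```

```text
[500.  -46.5 150.6] j [-0.65  0.3  -0.92 -2.4  -0.88  1.32] f [ 0.2  0.4 -0. ] 85.1
[ 1.57 -0.03  0.95] [0.07 3.84 0.06]
[ 1.51 -0.03  1.06] [0.07 3.84 0.06]
[ 1.43 -0.03  1.16] [0.07 3.84 0.06]
[ 1.35 -0.03  1.25] [0.07 3.84 0.06]
[ 1.27 -0.03  1.34] [0.07 3.84 0.06]
[[-0.681, 0.058, 0.73], [0.039, 0.998, -0.042], [-0.731, -0.0, -0.682]]
```

View pics/c6.png

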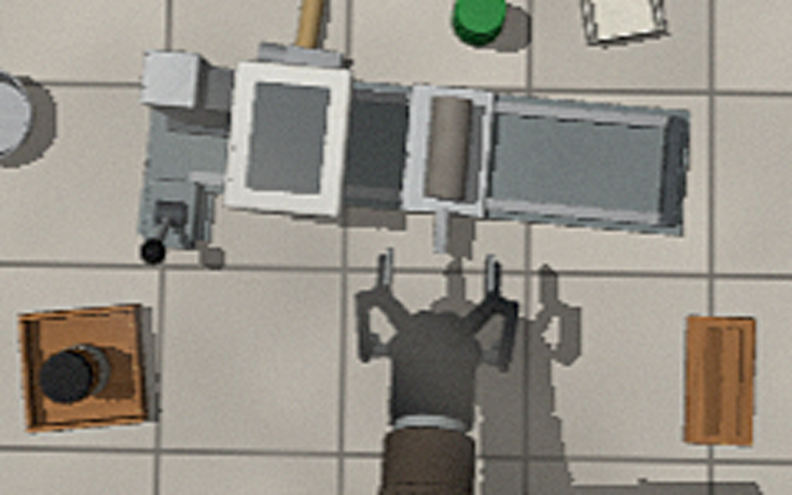

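Jar upright in the tray at (68,375), core in the saddle at (450,147), and the open gripper straddles the handle at (441,230). Now lowering and gripping.

Call:
servo_tool --pt "1 1.6 0 0.9 0 3.8 0" --pt "1 1.5 0 1.1 0 3.8 0" --pt "1 1.4 0 1.2 0.1 3.8 0.1" --pt "1 1.3 0 1.3 0.1 3.8 0.1" --pt "1 1.3 -0.1 1.3 0.1 3.8 0.1" --pt "1 0 0 0 0 0 0" --pt "0 0 0 0 0 0 0" --pt "0 0 0 0 0 0 0" --pt "0 0 0 0 0 0 0" --pt "0 0 0 0 0 0 0" --pt "0 0 0 0 0 0 0" --pt "0 0 0 0 0 0 0"

```text
clock: 26.4
position: [512.9, -48.8, 60.1]
ee_rot: [0.028, 0.916, -0.012, 0.401]
contact_force: [-3.6, 0.5, 4.1]
gripper_width: 11.2
```

```bash
python3 need2.py 517.5 51.3 59.3 47 -3.3 1
```

```text
[512.9 -48.8  60.1] j [-0.5   0.38 -0.76 -2.37 -0.47  1.17] f [-3.6  0.5  4.1] 11.2
[ 0.16 10.02 -0.04] [-0.05  0.28 -0.13]
[[-0.681, 0.058, 0.73], [0.039, 0.998, -0.042], [-0.731, -0.0, -0.682]]
```

Call:
servo_tool --pt "0 0 0.3 0 0 0 0" --pt "0 0 0.6 0 0 0 0" --pt "0 0 1.0 0 0 0 0" --pt "0 0 1.2 0 0 0 0" --pt "0 0 1.3 0 0 0 0" --pt "0 0 1.3 0 0 0 0" --pt "0 0 1.3 0 0 0 0" --pt "0 0 1.3 0 0 0 0" --pt "0 0 1.3 0 0 0 0" --pt "0 0 1.2 0 0 0 0" --pt "0 0 1.0 0 0 0 0" --pt "0 0 0.7 0 0 0 0"

```text
clock: 27.6
position: [522.2, 75.2, 60.2]
ee_rot: [0.029, 0.915, -0.012, 0.401]
contact_force: [3.8, -4.3, -3.2]
gripper_width: 11.0
```

Call:
servo_tool --pt "0 0 0.4 0 0 0 0" --pt "0 0 0.4 0 0 0 0" --pt "0 0 0.4 0 0 0 0" --pt "0 0 0.4 0 0 0 0" --pt "0 0 0 0 0 0 0"

```text
clock: 28.1
position: [523.4, 91.4, 60.2]
ee_rot: [0.028, 0.915, -0.012, 0.402]
contact_force: [6.7, -0.1, -5.5]
gripper_width: 11.0
```

Call:
servo_tool --pt "0 0 0.3 0 0 0 0" --pt "0 0 0.3 0 0 0 0" --pt "0 0 0.3 0 0 0 0" --pt "0 0 0.2 0 0 0 0" --pt "0 0 0 0 0 0 0"

```text
clock: 28.6
position: [524.1, 102.0, 60.2]
ee_rot: [0.028, 0.915, -0.012, 0.401]
contact_force: [6.7, -2.0, -5.3]
gripper_width: 10.7
```

Call:
servo_tool --pt "0 0 0.2 0 0 0 0" --pt "0 0 0.2 0 0 0 0" --pt "0 0 0.2 0 0 0 0"

```text
clock: 28.9
position: [524.3, 103.7, 60.2]
ee_rot: [0.034, 0.916, -0.014, 0.4]
contact_force: [-8.9, -40.6, 5.1]
gripper_width: 11.0
```

Call:
servo_tool --pt "0 0 -0.2 0 0 0 0" --pt "1 0 0 0 0 0 0" --pt "1 0 0 0 0 0 0" --pt "1 0 0 0 0 0 0" --pt "1 0 0 0 0 0 0"

```text
clock: 29.4
position: [522.0, 107.5, 59.8]
ee_rot: [0.026, 0.916, -0.011, 0.4]
contact_force: [0.1, 0.4, -0.7]
gripper_width: 68.7
```

```bash
python3 need2.py 517.5 104 59.3 47 -3.3 1
python3 - <<'E'
from plan import *
for t in[(524,104,60),(509,104,74),(494,104,87),(479,105,102),(465,105,115),(450,105,150)]:
    for ti in(47,52,57,65):
        if best(*t,ti) is not None: print(t,ti,full(t,ti).round(2))
E
```

```text
[522.  107.5  59.8] j [-0.13  0.44 -0.97 -3.05 -0.66  1.55] f [ 0.1  0.4 -0.7] 68.7
[ 0.33 -0.37 -0.28] [0.02 0.24 0.01]
[[-0.681, 0.058, 0.73], [0.039, 0.998, -0.042], [-0.731, -0.0, -0.682]]
(524, 104, 60) 47 [-0.14  0.43 -0.96 -3.04 -0.64  1.55]
(524, 104, 60) 52 [-0.14  0.49 -1.01 -3.05 -0.84  1.56]
(524, 104, 60) 57 [-0.15  0.57 -1.06 -3.05 -1.06  1.58]
(509, 104, 74) 47 [-0.15  0.38 -0.98 -3.03 -0.61  1.54]
(509, 104, 74) 52 [-0.15  0.44 -1.04 -3.04 -0.81  1.56]
(494, 104, 87) 47 [-0.15  0.32 -0.99 -3.01 -0.57  1.53]
(494, 104, 87) 52 [-0.16  0.38 -1.06 -3.03 -0.78  1.55]
(479, 105, 102) 47 [-0.16  0.26 -1.01 -2.99 -0.51  1.51]
(465, 105, 115) 47 [-0.16  0.19 -1.01 -2.97 -0.46  1.49]
(450, 105, 150) 47 [-0.16  0.05 -0.95 -2.85 -0.25  1.35]
(450, 105, 150) 52 [-0.18  0.09 -1.04 -2.93 -0.47  1.46]
```

Call:
servo_tool --pt "1 0 0 -0.5 0 0 0" --pt "1 0 0 -1.2 0 0 0" --pt "1 0 0 -2 0 0 0" --pt "1 0 0 -2 0 0 0" --pt "1 0 0 -1.5 0 0 0" --pt "0 0 0 -0.8 0 0 0" --pt "0 0 0 0 0 0 0"

```text
clock: 30.1
position: [463.3, 110.6, 115.2]
ee_rot: [0.027, 0.915, -0.012, 0.402]
contact_force: [0.1, 0.2, -0.2]
gripper_width: 58.9
```

Run:
```python
from plan import *
print(read_state()["position"],read_state()["joints"].round(2))
for t in[(455,170,105),(455,230,76),(500,230,76),(545,230,76)]:
    for ti in(40,47):
      for yaw in(5,12,20):
        if best(*t,ti,yaw) is not None: print(t,ti,yaw,full(t,ti,yaw).round(2))
import cv2
snap("side","s7",(150,80,400,270),3.2)
```

```text
[463.25000176 110.57953647 115.22501779] [-0.15  0.2  -1.03 -3.   -0.49  1.51]
(455, 170, 105) 40 5 [ 0.    0.19 -0.87 -2.86 -0.2   1.36]
(455, 170, 105) 47 5 [-0.02  0.24 -1.01 -2.97 -0.5   1.5 ]
(455, 170, 105) 47 12 [-0.04  0.22 -0.87 -2.61 -0.37  1.24]
(455, 170, 105) 47 20 [ 0.07  0.19 -0.7  -2.09 -0.23  0.72]
(455, 230, 76) 40 5 [ 0.19  0.32 -1.    2.98 -0.44  1.64]
(455, 230, 76) 40 12 [ 0.12  0.31 -0.9  -2.97 -0.33  1.48]
(455, 230, 76) 47 5 [ 0.2   0.37 -1.06  3.01 -0.68  1.6 ]
(455, 230, 76) 47 12 [ 0.11  0.36 -0.99 -3.01 -0.61  1.53]
(455, 230, 76) 47 20 [ 0.06  0.34 -0.88 -2.68 -0.5   1.36]
(500, 230, 76) 40 5 [ 0.17  0.36 -0.9   3.   -0.38  1.64]
(500, 230, 76) 40 12 [ 0.11  0.34 -0.77 -2.89 -0.25  1.4 ]
(500, 230, 76) 47 5 [ 0.17  0.4  -0.96  3.03 -0.61  1.6 ]
(500, 230, 76) 47 12 [ 0.1   0.39 -0.88 -2.98 -0.53  1.51]
(500, 230, 76) 47 20 [ 0.07  0.37 -0.75 -2.6  -0.4   1.26]
(545, 230, 76) 40 5 [ 0.15  0.4  -0.8   3.02 -0.33  1.64]
(545, 230, 76) 40 12 [ 0.13  0.38 -0.58 -2.65 -0.1   1.14]
(545, 230, 76) 47 5 [ 0.15  0.43 -0.86  3.05 -0.54  1.61]
(545, 230, 76) 47 12 [ 0.09  0.42 -0.77 -2.93 -0.45  1.46]
(545, 230, 76) 47 20 [ 0.09  0.4  -0.6  -2.47 -0.3   1.1 ]
```

View pics/s7.png

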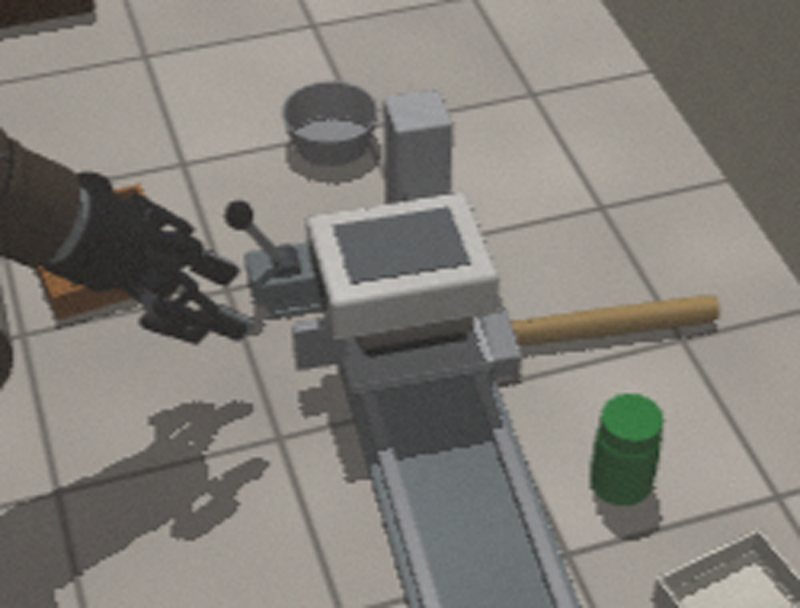

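The carriage is under the head with its handle at (318,345), and the lever ball at (238,213) leans toward the robot. Next the lever approach.

```bash
python3 need2.py 455 230 76 47 14 6
```

```text
[463.9 110.4 114.8] j [-0.15  0.2  -1.03 -3.   -0.49  1.51] f [ 0. -1. -1.] 51.7
[0.66 1.98 0.24] [-2.12  0.06 -1.97]
[0.59 1.99 0.32] [-2.12  0.06 -1.97]
[0.52 2.   0.39] [-2.12  0.06 -1.97]
[0.45 2.   0.47] [-2.12  0.06 -1.97]
[0.38 1.99 0.54] [-2.12  0.06 -1.97]
[0.31 1.98 0.62] [-2.12  0.06 -1.97]
[[-0.662, -0.242, 0.71], [-0.165, 0.97, 0.177], [-0.731, -0.0, -0.682]]
```

Call:
servo_tool --pt "0 0.7 2.0 0.2 -2.1 0.1 -2.0" --pt "0 0.6 2.0 0.3 -2.1 0.1 -2.0" --pt "0 0.5 2.0 0.4 -2.1 0.1 -2.0" --pt "0 0.4 2.0 0.5 -2.1 0.1 -2.0" --pt "0 0.4 2.0 0.5 -2.1 0 -2.0" --pt "0 0.3 2.0 0.6 -2.1 0 -1.9" --pt "0 0 0 0 0 0 0" --pt "0 0 0 0 0 0 0"

```text
clock: 30.95
position: [454.2, 230.5, 75.0]
ee_rot: [-0.112, 0.911, 0.048, 0.394]
contact_force: [-0.3, -0.3, -0.6]
gripper_width: 0.0
```

```bash
python3 need2.py 545 228.5 76 47 14 9
python3 - <<'E'
from h import *
snap("wrist","w8",None,1.4)
E
```

```text
[454.2 230.5  75. ] j [ 0.09  0.36 -0.97 -2.94 -0.58  1.51] f [-0.3 -0.3 -0.6] 0.0
[-0.68 -0.26  0.7 ] [-0.01 -0.03  0.  ]
[-0.67 -0.26  0.7 ] [-0.01 -0.03  0.  ]
[-0.67 -0.26  0.7 ] [-0.01 -0.03  0.  ]
[-0.67 -0.26  0.7 ] [-0.01 -0.03  0.  ]
[-0.67 -0.26  0.7 ] [-0.01 -0.03  0.  ]
[-0.67 -0.26  0.7 ] [-0.01 -0.03  0.  ]
[-0.67 -0.26  0.7 ] [-0.01 -0.03  0.  ]
[-0.67 -0.26  0.7 ] [-0.01 -0.03  0.  ]
[-0.67 -0.26  0.7 ] [-0.01 -0.03  0.  ]
[[-0.662, -0.242, 0.71], [-0.165, 0.97, 0.177], [-0.731, -0.0, -0.682]]
```

View pics/w8.png

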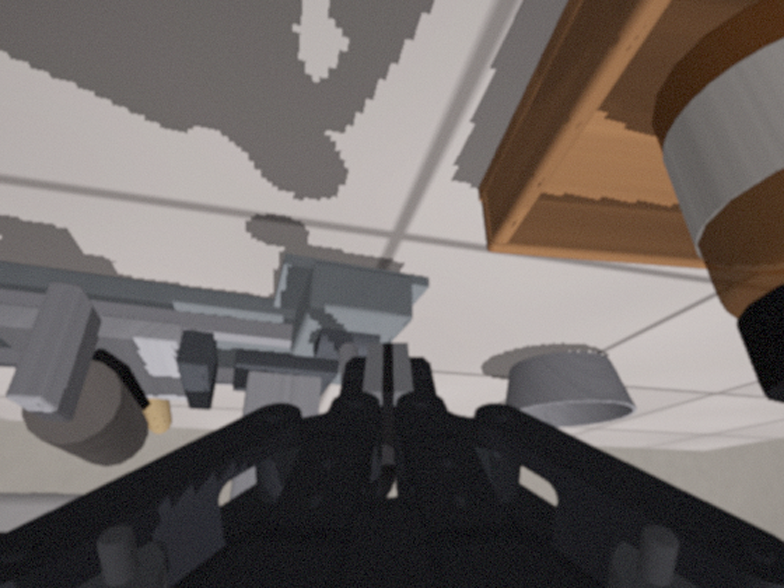

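The camera is now below the fingers and looks upside down. The jar stands at right, the core and handle are at left, and the lever base is at (345,300). The fingers hide the ball, so I'll check where it should project.

Run:
```python
from h import *
print(proj("w8",[(495.5,230,98),(533.5,228,28),(520,228.7,55),(462,232.4,67.5)])*1.4)
print(proj("s7",[(495.5,230,98),(497,225,98),(495.5,235,98)])*3.2-np.array([150,80])*3.2)
```

```text
[[356.9898222  468.63480593]
 [344.26881878 332.44071494]
 [347.68018869 375.68173213]
 [384.51916253 364.5912175 ]]
[[237.6215734  214.89034697]
 [240.62355668 218.15684334]
 [236.27568123 211.29488461]]
```

Call:
servo_tool --pt "0 -0.7 -0.4 0.6 0 0 0" --pt "0 -0.7 -0.4 0.7 0 0 0" --pt "0 -0.7 -0.3 0.7 0 0 0" --pt "0 -0.7 -0.25 0.7 0 0 0" --pt "0 -0.7 -0.25 0.7 0 0 0" --pt "0 -0.7 -0.25 0.7 0 0 0" --pt "0 -0.7 -0.25 0.7 0 0 0" --pt "0 0 0 0 0 0 0"

```text
clock: 31.8
position: [527.9, 226.6, 79.3]
ee_rot: [-0.112, 0.91, 0.048, 0.396]
contact_force: [0.7, 0.5, 0.9]
gripper_width: -0.3
```

```bash
python3 need2.py 540 227 76 47 14 2
python3 - <<'E'
from h import *
snap("side","s9",(200,110,330,200),6)
E
```

```text
[527.9 226.6  79.3] j [ 0.07  0.39 -0.78 -2.84 -0.43  1.42] f [0.7 0.5 0.9] -0.3
[-0.28 -0.13  0.55] [-0.06 -0.01  0.02]
[-0.28 -0.13  0.55] [-0.06 -0.01  0.02]
[[-0.662, -0.242, 0.71], [-0.165, 0.97, 0.177], [-0.731, -0.0, -0.682]]
```

View pics/s9.png

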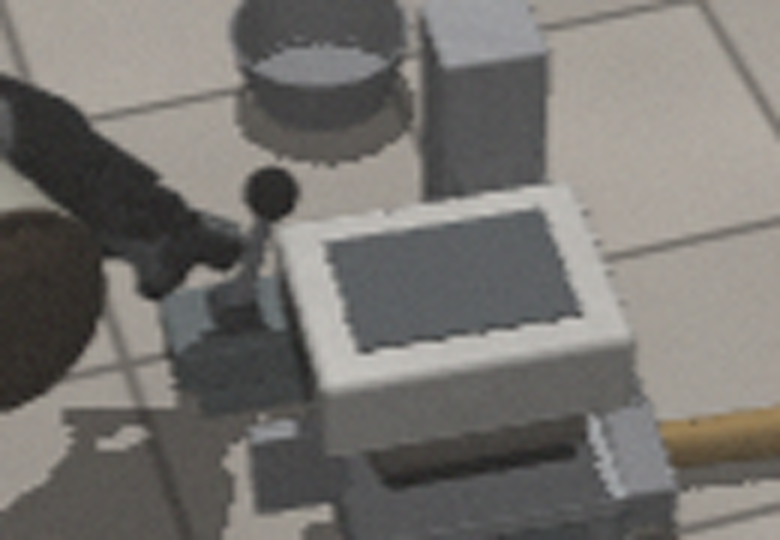

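The finger is on the rod and the ball at (272,193) is already past vertical. Keep pushing.

Call:
servo_tool --pt "0 -0.3 -0.12 0.4 0 0 0" --pt "0 -0.3 -0.12 0.4 0 0 0" --pt "0 -0.3 -0.12 0.4 0 0 0" --pt "0 0 0 0 0 0 0"

```text
clock: 32.25
position: [540.1, 226.8, 76.4]
ee_rot: [-0.113, 0.911, 0.048, 0.394]
contact_force: [-4.6, -1.2, 2.4]
gripper_width: 0.1
```

Call:
servo_tool --pt "0 -0.3 -0.1 0.3 0 0 0" --pt "0 -0.3 -0.1 0.3 0 0 0" --pt "0 0 0 0 0 0 0"

```text
clock: 32.55
position: [541.4, 227.0, 75.4]
ee_rot: [-0.115, 0.912, 0.048, 0.39]
contact_force: [-29.8, -7.1, 24.5]
gripper_width: -0.2
```

Call:
servo_tool --pt "0 0.5 0.15 -0.5 0 0 0" --pt "0 0.7 0.25 -0.7 0 0 0" --pt "0 1.3 0.5 -1.4 0 0 0" --pt "0 1.3 0.5 -1.4 0 0 0" --pt "0 1.3 0.5 -1.4 0 0 0" --pt "0 0.5 0.2 -0.5 0 0 0" --pt "0 0 0 0 0 0 0" --pt "0 0 0 0 0 0 0"

```text
clock: 33.35
position: [467.4, 227.5, 77.3]
ee_rot: [-0.111, 0.91, 0.048, 0.396]
contact_force: [0.6, -0.4, 0.1]
gripper_width: 0.0
```

Run:
```python
from h import *
s=read_state(); print(s["position"],s["contact_force"])
snap("side","s10",(150,90,400,280),3.2)
A=lambda a:(533.5+80*np.sin(a),228,28+80*np.cos(a))
ang=np.linspace(-.5,.5,6); print((proj("s10",[A(a) for a in (-.5,.3,.4,.5)])-[150,90])*3.2)
# carriage at stop: handle predicted travel
```

```text
[467.36326275 227.54557243  77.29697864] [ 0.59461067 -0.40751003  0.06149875]
[[237.75363339 184.24025261]
 [304.86130485 164.88341632]
 [313.10348204 165.51805685]
 [320.99978474 166.83937417]]
```

No views left, so I'll check numerically. I'll locate the black ball in the side picture, and compare the top picture with the first one for the jar, core, carriage and bystanders.

Run:
```python
from h import *
im=np.load("pics/s10.npz")["im"]; sub=im[125:160,225:265]; m=(sub.max(2)<60).astype(np.uint8)
n,l,st,c=cv2.connectedComponentsWithStats(m)
for i in range(1,n):
    if st[i,4]>8: print("dark blob",((c[i]+[225,125]-[150,90])*3.2).round(1),st[i])
snap("top","t11"); a=np.load("pics/top0.npz")["im"].astype(int); b=np.load("pics/t11.npz")["im"].astype(int)
# bystander diffs (top raw boxes): box, hammer handle, green, dish, blue core
for n,(x0,y0,x1,y1) in dict(box=(330,143,366,182),hammer=(250,122,270,180),green=(294,158,320,182),dish=(138,182,176,218),blue=(402,252,442,280)).items():
    d=np.abs(a-b)[y0:y1,x0:x1].max(2); print(n,"changed px",(d>40).sum())
# jar cap in tray
s=b[255:300,165:210]; m=(s.max(2)<45).astype(np.uint8); n,l,st,c=cv2.connectedComponentsWithStats(m)
for i in range(1,n):
    if st[i,4]>30: u,v=c[i]+[165,255]; print("cap",ray("t11",u,v,91).round(0),st[i])
# stop-side: white/grey handle & plate right edge along row through carriage
```

```text
dark blob [322.8 168.6] [23 14  7  8 47]
box changed px 0
hammer changed px 0
green changed px 0
dish changed px 0
blue changed px 0
cap [379. 250.  91.] [ 24   8  21  28 207]
cap [370. 312.  91.] [  7  16  17  16 185]
```

Run:
```python
from h import *
print((proj("s7",[(508,110,75),(508,98,75),(530,109,75)])-[150,80])*3.2)
im7=np.load("pics/s7.npz")["im"].astype(int);im10=np.load("pics/s10.npz")["im"].astype(int)
print("handle region change since release",(np.abs(im7-im10)[178:200,240:262].max(2)>40).sum())
```

```text
[[287.85146902 322.22248084]
 [291.53395257 331.9050093 ]
 [313.04660995 317.37687645]]
handle region change since release 1
```

```bash
python3 -c "
from bench import *
print(job_done())"
```

```text
the job is handed in; nothing more can be done
None
```

I finished all the steps in the order you asked and handed the job in at about 33 s; the hand-in reports no verdict.

- **Jar:** it stands in the tray. The last top picture puts its cap at about (370, 312), against a tray centre of about (372, 313).
- **Core:** it lay in the saddle about 2 mm off centre along the groove when I checked it before sliding. The last clear view before the head hid it showed it still seated.
- **Carriage:** I slid it by the handle in two stages. The wrist could not reach the 30 to 35° tilt along that stretch without hitting a joint limit. I let go short of the scanner head, flipped the wrist to about 47°, gripped again and slid it on until it stopped at 41 N on the wrist. After I let go, the handle did not move in the pictures. I judge "fully home" from that stop and the handle's position, since the head hides the contact itself.
- **Lever:** I pushed it over until it stopped at about 39 N, short of the 40 N limit. The ball then appeared at (323, 169) in the side picture, against (321, 167) expected for fully over.
- **Bystanders:** the card box, hammer handle, dish and both look-alikes show no change between the first and last top pictures. I saw no sign of touching the scanner head.

I reached the 12-picture limit before the last look, so the final checks of the lever, jar, handle and bystanders were done numerically. One dark spot at (379, 250) in the last top picture also matched the jar-cap search. I took it for the gripper, because it is outside the tray.

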